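# Put a sample vial away and drag the sample box's flat cover shut

### The arm

A 6-joint arm with a two-finger parallel gripper is mounted at the origin on a cart in front of the work surface, level with it; the furniture and walls round the work are solid. World frame = base frame: x ahead of the robot, y to its left, z up, the work surface at z = 0. Lengths are in m, angles in rad, forces in N, time in s.
With the tool pointing down it reaches from about 0.35 to 0.775 m from the base axis. Payload 7.3 kg.
Tool frame: the origin (TCP) lies between the finger pads; the fingertips stand 14 mm ahead of it and the grasp point (between the pads) lies 5 mm behind it; z points along the fingers, y is the direction in which the jaws open and shut (so a half turn about z gives the same grasp; the last joint's range is limited). The gripper opens to 92 mm and grips with 3 to 60 N. Pads are 19 mm wide; open, the fingers measure 130 mm over their backs; the gripper's body (75 mm by 190 mm) begins 47 mm behind the grasp point.
Start: joints at [1.195, 0.342, 1.524, -0, 1.275, -0.146], TCP at [0.12, 0.511, 0.21] pointing down, gripper open.
Joint ranges: [-2.53, 2.53], [-0.77, 2.02], [0.04, 2.7], [-1, 4.14], [0.28, 2.66], [-3.11, 3.11]. Speed limits (rad/s): [2.57, 2.57, 3.14, 3.14, 3.14, 3.14].

### API

Orientations are given as [roll, pitch, yaw] about the fixed x, y, z axes, in that order (R = Rz(yaw) Ry(pitch) Rx(roll)).
In Python, from cell import robot gives the robot as it stands.
- The arm moves only by the shell command python3 -m creep 'ROWS' [FORCE]. ROWS is JSON, a list that holds one entry, the list of rows, each a list of 7 numbers: the shift along the tool's x, y, z in cm, then the turn, a rotation vector about the tool's x, y, z in degrees, then the gripper command: -1 is shut, 1 is fully open, values between are in proportion. In form: [[[tx, ty, tz, wx, wy, wz, gripper], ...]]. A call has 1 to 8 rows; each row is the pose to reach, as a shift and turn from the pose measured when the call began, along the tool's axes at that moment; what a row does not reach only later rows make up. A row lasts 1/10 s, in which the tool goes at most 50 mm and 8.59 degrees, less where a joint would pass 70% of its speed; a pose out of reach is approached as far as the arm can. A call with a gripper value outside its range is refused whole. The fingers move at their own pace and stop on an object; FORCE is the grip in N (left out, the last holds). Time passes only in rows, so rows that repeat a pose let the fingers close. It gives the time, the measured TCP pose, the force and the opening at its end, in the units of the state.
- robot.observe(): the state, without advancing time (a new reading comes with each control period).
- robot.read_camera(name): name is "scene" or "top" or "wrist"; returns the picture (480x640x3 uint8, red, green, blue); there is no depth.
- robot.camera_params(name): a dict with "camera_matrix" (3x3 intrinsics, pixels), "R" (3x3) and "t" (3): a world point X has camera coordinates R X + t. Camera axes: x right, y down, z forward; pixel columns grow to the right and rows downward; lengths in m; the calibration is good to about 2 mm. A picture is of the moment at which its call begins: read the wrist's pose just before it. camera_params takes no time and is no camera call; for the wrist camera it gives the pose at the moment of the call.
- robot.hand_in(): hands the job in, once; it reports no verdict.
Trained networks look in the newest picture that a camera, given by its name, has taken for a name from the list of things; names that differ only in an ending like _2 or _b are one class to them, and where a whole thing is asked for, a point or a joint stands for the part that bears it (a point fixed in the world has none). Each returns a list of dicts, best first, with "score" (0 to 1); they miss things now and then, are a little off and sometimes report something else, mostly with a low value. They report only what shows in the picture. A call takes as long as a camera call.
- robot.look_for(camera, label): "centre" ([x, y, z] in m, in the coordinates of the camera as it stood for that picture, good to about 4 mm: the middle of the surface that is visible of it).
- robot.masks_of(camera, label): "mask" (480x640 bool, what is visible of it).
The state is a dict: "time": time; "qpos": joint angles; "qvel": joint speeds; "joint_efforts": joint torques, N m; "tool_pos": TCP position; "tool_rot": TCP orientation; "contact_force": force on the tool from outside, world axes, zero at the start; "torque": the same for the moment, N m; "opening": finger opening in m.
Only numpy, scipy, OpenCV 4.12 (cv2) and the standard library are available. Lean on these libraries where they do the work, as an engineer would, in place of code of your own. Each camera call takes 0.05 s, during which the arm holds its last target.

### The job

Stand the shorter of the two capped vials upright in the socket inside the open end of the sample box and let go of it. Then shut the box: press down lightly on top of its flat cover, which has nothing to hold on to, and drag it back towards the open end by friction until it is fully home over the vial, never pressing on the cover with more than about 15 N. Leave the taller vial and the small beaker where they are.

Things in the scene. Friction and masses are not known exactly. Their poses are not given: they have to be found in the camera images.
- sample_box: Fixed white sample box, 205 x 110 mm. Origin on the worktop, box's middle line; x points from the open end to the grey hood, y across, z up. It spans x = -95 to +110 mm. Side walls 74 mm high, 92 mm apart; front wall 50 mm high at x = -95 to -88. Open chamber x = -88 to -25 mm, floor at 6 mm, holds the socket. Hood x = +40 to +110 mm, top at 86 mm, always hides the cover's far end.
- socket (a point): Centre of the socket's floor inside the chamber, 6 mm above the worktop, at x = -57 mm, y = 0 of the box. The socket is a round bore, 28 mm diameter, 14 mm deep, with a slightly bevelled mouth, in a black block 44 x 44 mm whose top is 20 mm above the worktop. Axes as the box's.
- cover (a joint): Slide of the cover in m: 0 = open, 0.062 = fully home at the front wall; it grows as the cover moves along the box's -x. It takes about 6.5 N to slide and stays where left. The cover is a smooth aluminium plate, 88 mm wide, between the side walls, no handle; it starts nearly open, its near edge about x = -25 mm of the box. It slopes down to the open end by 4 degrees, sinking 4.3 mm over the travel.
- press_spot (a point): A point fixed to the box, level with the side walls' tops (74 mm above the worktop), at x = +10 mm, y = 0 of the box, above the fine dark lines on the open cover that mark where to press. How high the cover rides is not measured and must be felt for: here its top lies 62 to 70.5 mm above the worktop. It is sprung: it gives about 1 mm per 20 N and bottoms at 3 mm.
- short_vial: The vial to put away: round capped glass vial, 24 mm diameter, 44 mm high, about 20 g, standing upright on the worktop. Origin: centre of its underside; z up.
- tall_vial: A similar but larger capped vial, 28 mm diameter, 53 mm high, to be left alone. Origin: centre of its underside; z up.
- small_beaker: Small open plastic beaker, 49 mm diameter, 60 mm high, to be left alone. Origin: centre of its underside; z up.

How it is judged:
By the outcome, as a careful person would: the job done as asked, in the order asked, and still so for the second after the job is handed in, with the robot touching nothing.
It also fails if it takes over 54 s, if anything falls off the work surface, if the arm or the gripper's body presses on something with over 40 N, if the wrist force passes 120 N, or if a joint passes its speed limit or range.

## Working session

There is one attempt and no reset: what is moved stays moved. The work goes in short steps, Python scripts to look and compute and a shell command to move; the robot and the scene stay as the last step left them, time stands still between calls to the robot, and variables do not carry over. Pictures are saved under pics/ and viewed, and the job is handed in when it is done.

```bash
ls; mkdir -p pics
python3 - <<'E'
from cell import robot
import cv2
s=robot.observe();print(s)
for c in("top","scene"):
    im=robot.read_camera(c);cv2.imwrite(f"pics/{c}0.png",im[:,:,::-1])
    p=robot.camera_params(c);print(c,p)
    for l in("sample_box","socket","cover","short_vial","tall_vial","small_beaker"):
        for d in robot.look_for(c,l)[:3]:
            print(l,d["score"],(p["R"].T@(d["centre"]-p["t"])).round(4))
E
```

```text
pics
{'time': 0.0, 'qpos': array([ 1.19502892e+00,  3.42731105e-01,  1.52503398e+00,  1.53329749e-05,
        1.27538669e+00, -1.46011613e-01]), 'qvel': array([-0.00035635, -0.00113589, -0.00076657,  0.00045976,  0.00087026,
       -0.00053938]), 'joint_efforts': array([ 2.36721098e-04, -4.31238914e+01, -2.44219226e+01,  7.18901306e-02,
        5.56211499e-02, -1.09521932e-04]), 'tool_pos': array([0.11938055, 0.51079764, 0.20893471]), 'tool_rot': array([-3.14005226e+00, -2.41347160e-04,  2.91183220e+00]), 'contact_force': array([-0.42274036, -0.52265087, -0.2866184 ]), 'torque': array([-0.02566263,  0.0463877 ,  0.00617167]), 'opening': 0.09180938243302089}
top {'camera_matrix': array([[595.4915276 ,   0.        , 313.16089786],
       [  0.        , 595.4915276 , 237.40583981],
       [  0.        ,   0.        ,   1.        ]]), 'R': array([[-8.23910564e-04, -9.99567514e-01, -2.93956707e-02],
       [-9.92892958e-01,  4.31602312e-03, -1.18932531e-01],
       [ 1.19007967e-01,  2.90887646e-02, -9.92467102e-01]]), 't': array([0.04120388, 0.42377905, 1.26649564])}
sample_box 0.89 [0.4
[... 207 characters left out ...]
019]
scene {'camera_matrix': array([[461.13078021,   0.        , 321.70042815],
       [  0.        , 461.13078021, 239.44400599],
       [  0.        ,   0.        ,   1.        ]]), 'R': array([[ 0.90186493, -0.43201042,  0.00257834],
       [-0.24246526, -0.51109197, -0.82461845],
       [ 0.35756154,  0.7430693 , -0.56568344]]), 't': array([-0.38659013,  0.18511998,  0.71404046])}
sample_box 0.85 [0.4355 0.212  0.052 ]
sample_box 0.35 [ 0.4211 -0.1064  0.0397]
socket 0.89 [0.4353 0.2156 0.0488]
cover 0.61 [0.4548 0.2696 0.0646]
short_vial 0.66 [ 0.4236 -0.2476  0.0287]
short_vial 0.31 [0.4349 0.2123 0.0459]
tall_vial 0.71 [0.4346 0.0067 0.0324]
small_beaker 0.62 [ 0.422  -0.1069  0.0381]
```

View pics/top0.png

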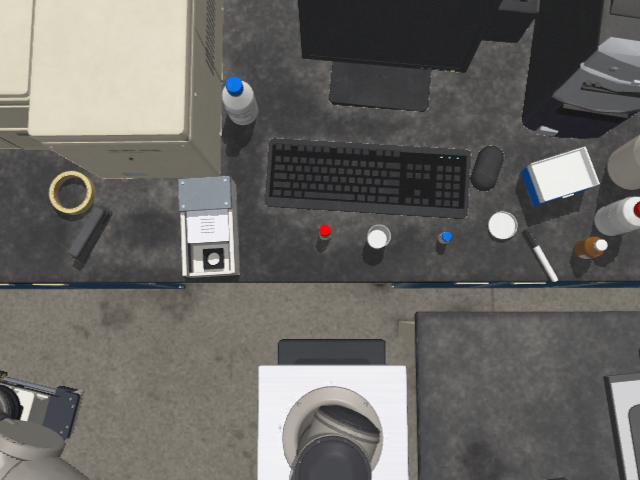

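View pics/scene0.png

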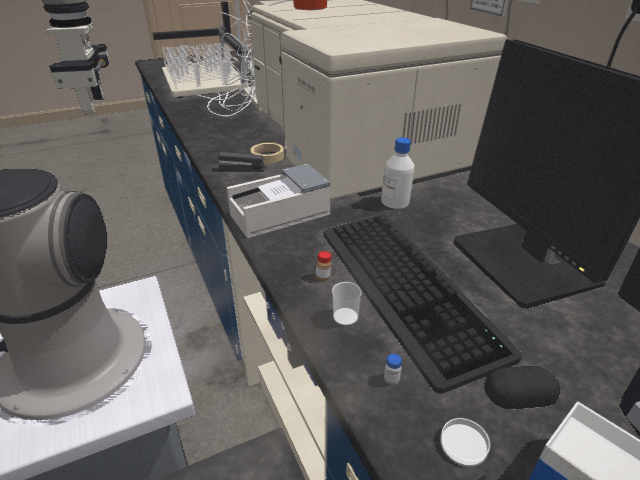

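Run:
```python
import cv2,numpy as np
t=cv2.imread('pics/top0.png');s=cv2.imread('pics/scene0.png')
cv2.imwrite('pics/boxtop.png',cv2.resize(t[170:285,170:250],None,fx=5,fy=5,interpolation=cv2.INTER_CUBIC))
a=cv2.resize(s[240:290,300:350],None,fx=8,fy=8,interpolation=cv2.INTER_CUBIC)
b=cv2.resize(s[345:395,370:420],None,fx=8,fy=8,interpolation=cv2.INTER_CUBIC)
cv2.imwrite('pics/vials.png',np.hstack([a,b]))
```

```text
(no output)
```

View pics/boxtop.png

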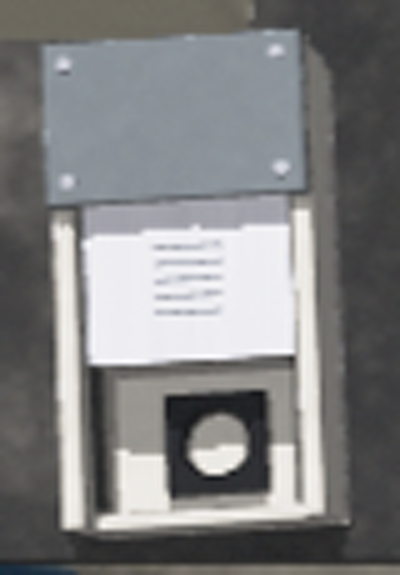

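View pics/vials.png

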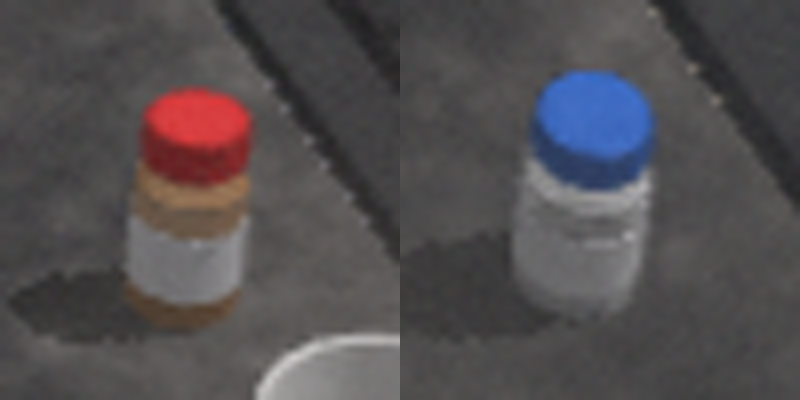

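```bash
cat > h.py <<'E'
import numpy as np,cv2
from cell import robot
def proj(p,X):
    c=np.atleast_2d(X)@p["R"].T+p["t"];q=c@p["camera_matrix"].T;return q[:,:2]/q[:,2:]
def ray(p,uv,z):
    d=p["R"].T@np.linalg.solve(p["camera_matrix"],[uv[0],uv[1],1]);o=-p["R"].T@p["t"]
    return o+d*(z-o[2])/d[2]
def cyl(p,x,y,r,h,r2=None):
    a=np.linspace(0,2*np.pi,60);c=np.c_[x+r*np.cos(a),y+r*np.sin(a)]
    P=np.r_[np.c_[c,0*a],np.c_[c,0*a+h]]
    hull=cv2.convexHull(proj(p,P).astype(np.float32))
    return hull
E
python3 - <<'E'
from h import *
from scipy.optimize import least_squares,minimize
p=robot.camera_params("top")
px=np.array([(42,45),(300,32),(305,190),(48,205),(218,444)])
px=(px+.5)/5-.5+170
L=np.array([[.11,.055,.086],[.11,-.055,.086],[.04,-.055,.086],[.04,.055,.086],[-.057,0,.020]])
def f(v):
    c,s=np.cos(v[2]),np.sin(v[2]);R=np.array([[c,-s,0],[s,c,0],[0,0,1]])
    return (proj(p,L@R.T+[v[0],v[1],0])-px).ravel()
r=least_squares(f,[.46,.26,0]);print(r.x,r.fun.round(2))
for uv in((325,230),(446,237),(377,237)):print(uv,ray(p,uv,.045))
for c in("scene",):
  pc=robot.camera_params(c);robot.read_camera(c)
  for l in("short_vial","tall_vial"):
    ds=robot.masks_of(c,l)
    for d in ds[:2]:
        m=d["mask"];ys,xs=np.nonzero(m);print(l,d["score"],m.sum(),xs.min(),xs.max(),ys.min(),ys.max())
        cx,cy=ray(pc,(xs.mean(),ys.mean()),.022)[:2]
        for rr,h in((.012,.044),(.014,.053)):
            def g(v):
                k=np.zeros((480*4,640*4),np.uint8);cv2.fillPoly(k,[(cyl(pc,*v,rr,h)*4+1.5).round().astype(int)],1)
                k=cv2.resize(k.astype(np.float32),(640,480),interpolation=cv2.INTER_AREA);return np.abs(k-m).sum()
            o=minimize(g,[cx,cy],method="Nelder-Mead",options=dict(initial_simplex=[[cx,cy],[cx+.01,cy],[cx,cy+.01]]))
            print(h,o.x,o.fun)
E
```

```text
[0.43634177 0.26243592 0.05581107] [-0.11 -0.16  0.21 -0.8   0.54  0.38 -0.33  0.58 -0.33 -0.01]
(325, 230) [0.43744522 0.01419201 0.045     ]
(446, 237) [ 0.42123521 -0.24273906  0.045     ]
(377, 237) [ 0.42187354 -0.09657505  0.045     ]
short_vial 0.56 483 383 401 353 384
0.044 [ 0.4259444  -0.24318754] 55.3125
0.053 [ 0.4265514  -0.24199365] 234.3125
tall_vial 0.95 391 316 330 251 280
0.044 [0.44330794 0.02113747] 79.25
0.053 [0.43817631 0.0146608 ] 57.75
```

```bash
python3 -m creep '[[[-31.1,-18.5,0,0,0,-16.3,1],[-31.1,-18.5,0,0,0,-16.3,1],[-31.1,-18.5,0,0,0,-16.3,1],[-31.1,-18.5,0,0,0,-16.3,1],[-31.1,-18.5,0,0,0,-16.3,1],[-31.1,-18.5,0,0,0,-16.3,1],[-31.1,-18.5,0,0,0,-16.3,1],[-31.1,-18.5,0,0,0,-16.3,1]]]'
```

```text
time: 1.65
tool_pos: [0.3828, 0.2575, 0.2098]
tool_rot: [-3.141, 0.001, -3.09]
contact_force: [-0.4, 1.1, 0.2]
opening: 0.0915
```

Run:
```python
from h import *
p=robot.camera_params("wrist");im=robot.read_camera("wrist");np.savez('w1.npz',**p);cv2.imwrite('pics/w1.png',im[:,:,::-1])
print(p,robot.observe()['tool_pos'])
def W(v,L):
    c,s=np.cos(v[2]),np.sin(v[2]);return np.atleast_2d(L)@np.array([[c,-s,0],[s,c,0],[0,0,1]]).T+[v[0],v[1],0]
v=[.4363,.2624,.0558]
print(proj(p,W(v,[[-.057,0,.02],[-.095,.046,.074],[-.095,-.046,.074],[.04,-.055,.086],[.04,.055,.086]])))
```

```text
{'camera_matrix': array([[380.44334479,   0.        , 321.87351882],
       [  0.        , 380.44334479, 244.45585285],
       [  0.        ,   0.        ,   1.        ]]), 'R': array([[-5.09521817e-02,  9.98700952e-01, -5.32881224e-04],
       [ 9.61953215e-01,  4.92207637e-02,  2.68743982e-01],
       [ 2.68421099e-01,  1.31804854e-02, -9.63211497e-01]]), 't': array([-0.23684774, -0.41529046,  0.28479906])} [0.38404879 0.25667854 0.20970607]
[[324.63893696 211.41492144]
 [381.66649299 177.24280679]
 [268.23420495 177.78994381]
 [262.68012168 334.85071687]
 [388.24601488 334.33890038]]
```

View pics/w1.png

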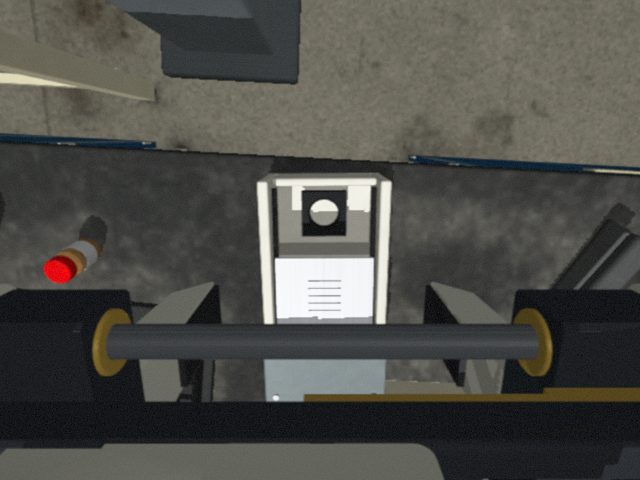

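Run:
```python
from h import *
im=cv2.imread('pics/w1.png');p=np.load('w1.npz')
cv2.imwrite('pics/w1c.png',cv2.resize(im[165:270,250:400],None,fx=5,fy=5,interpolation=cv2.INTER_CUBIC))
g=cv2.cvtColor(im,cv2.COLOR_BGR2GRAY)
k=(g[190:236,303:346]<60).astype(np.uint8)
n,l,s,c=cv2.connectedComponentsWithStats(1-k)
for i in range(1,n):print(s[i],c[i]+[303,190])
i=1+np.argmax([s[j][4] if 4<c[j][0]<38 and 4<c[j][1]<40 else 0 for j in range(1,n)])
u=c[i]+[303,190];print(u,ray(p,u,.02),ray(p,u,.018))
```

```text
[ 0  0 39  1 39] [322. 190.]
[42  0  1  1  1] [345. 190.]
[  6   9  30  27 624] [323.63301282 211.71153846]
[42 25  1  5  5] [345. 217.]
[24 45  1  1  1] [327. 235.]
[27 45  1  1  1] [330. 235.]
[29 45  1  1  1] [332. 235.]
[32 45  1  1  1] [335. 235.]
[35 45  2  1  2] [338.5 235. ]
[38 45  1  1  1] [341. 235.]
[42 45  1  1  1] [345. 235.]
[323.63301282 211.71153846] [0.37973146 0.25825724 0.02      ] [0.38010738 0.25828474 0.018     ]
```

View pics/w1c.png

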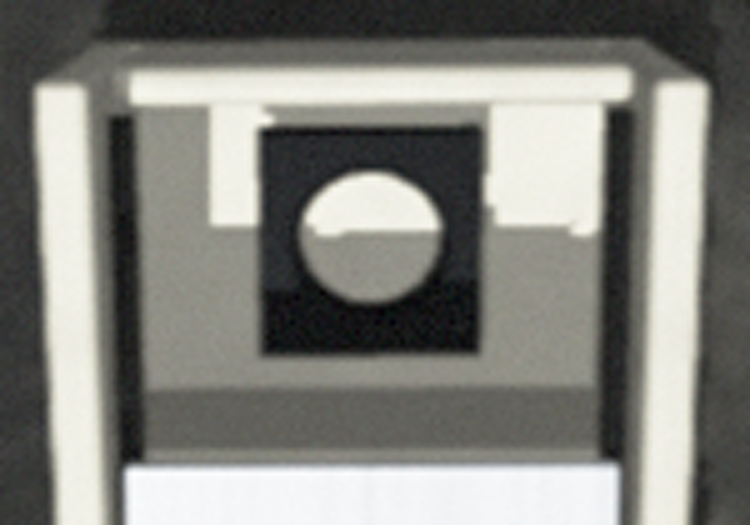

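```bash
python3 -m creep '[[[-1.4,-50,0,0,0,0,1],[-1.4,-50,0,0,0,0,1],[-1.4,-50,0,0,0,0,1],[-1.4,-50,0,0,0,0,1],[-1.4,-50,0,0,0,0,1],[-1.4,-50,0,0,0,0,1],[-1.4,-50,0,0,0,0,1],[-1.4,-50,0,0,0,0,1]]]'
```

```text
time: 2.5
tool_pos: [0.4144, -0.14, 0.2105]
tool_rot: [-3.14, 0.003, -3.091]
contact_force: [1.4, -0.0, 1.0]
opening: 0.092
```

```bash
python3 -m creep '[[[-0.5,-10.3,0,0,0,0,1],[-0.5,-10.3,0,0,0,0,1],[-0.5,-10.3,0,0,0,0,1],[-0.5,-10.3,0,0,0,0,1],[-0.5,-10.3,0,0,0,0,1]]]'
python3 - <<'E'
from h import *
from scipy.optimize import minimize
p=robot.camera_params("wrist");im=robot.read_camera("wrist");cv2.imwrite('pics/w2.png',im[:,:,::-1])
np.savez('w2.npz',**p)
print(robot.observe()['tool_pos'])
for d in robot.masks_of("wrist","short_vial")[:2]:
    m=d["mask"];ys,xs=np.nonzero(m);print(d["score"],m.sum(),xs.min(),xs.max(),ys.min(),ys.max())
    cx,cy=ray(p,(xs.mean(),ys.mean()),.03)[:2]
    for rr,h in((.012,.044),(.014,.053)):
            def g(v):
                k=np.zeros((480*4,640*4),np.uint8);cv2.fillPoly(k,[(cyl(p,*v,rr,h)*4+1.5).round().astype(int)],1)
                k=cv2.resize(k.astype(np.float32),(640,480),interpolation=cv2.INTER_AREA);return np.abs(k-m).sum()
            o=minimize(g,[cx,cy],method="Nelder-Mead",options=dict(initial_simplex=[[cx,cy],[cx+.01,cy],[cx,cy+.01]]))
            print(h,o.x,o.fun)
b=im[...,2].astype(int)-im[...,0];k=(b>60).astype(np.uint8)
n,l,s,c=cv2.connectedComponentsWithStats(k)
for i in range(1,n):
    if s[i][4]>60:print(s[i],c[i],ray(p,c[i],.044))
E
```

```text
time: 3.0
tool_pos: [0.4245, -0.2412, 0.2105]
tool_rot: [-3.141, 0.002, -3.09]
contact_force: [0.1, -0.2, 0.0]
opening: 0.0918
[ 0.42460536 -0.24097667  0.21069459]
0.93 572 306 329 201 230
0.044 [ 0.42371524 -0.24653473] 128.6875
0.053 [ 0.41961683 -0.24561177] 412.875
[306 208  24  24 438] [317.12557078 219.87671233] [ 0.42512417 -0.24636598  0.044     ]
[  42  267  105   56 1390] [111.16978417 287.09496403] [ 0.50134442 -0.44178044  0.044     ]
```

View pics/w2.png

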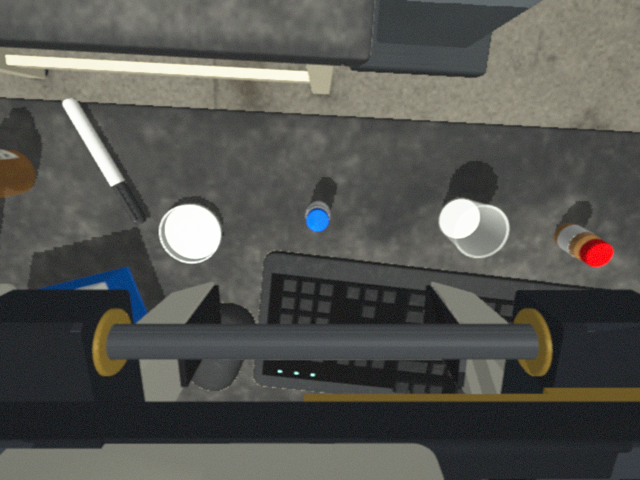

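```bash
python3 -m creep '[[[0.1,-0.55,4,0,0,0,0.3],[0.1,-0.55,8,0,0,0,0.3],[0.1,-0.55,11,0,0,0,0.3],[0.1,-0.55,14,0,0,0,0.3],[0.1,-0.55,16.5,0,0,0,0.3],[0.1,-0.55,17.8,0,0,0,0.3],[0.1,-0.55,17.8,0,0,0,0.3],[0.1,-0.55,17.8,0,0,0,0.3]]]' 12
```

```text
time: 3.9
tool_pos: [0.425, -0.2459, 0.0334]
tool_rot: [-3.14, 0.003, -3.087]
contact_force: [0.5, -0.4, -0.2]
opening: 0.0597
```

```bash
python3 -m creep '[[[0.1,0,0.1,0,0,0,-1],[0.1,0,0.1,0,0,0,-1],[0.1,0,0.1,0,0,0,-1],[0.1,0,0.1,0,0,0,-1],[0.1,0,0.1,0,0,0,-1],[0.1,0,0.1,0,0,0,-1],[0.1,0,0.1,0,0,0,-1]]]' 12
```

```text
time: 4.6
tool_pos: [0.424, -0.246, 0.0324]
tool_rot: [-3.14, 0.003, -3.088]
contact_force: [0.0, -0.4, 0.6]
opening: 0.0083
```

Run:
```python
from h import *
print(robot.observe()['opening'])
for c in("wrist","scene"):
    im=robot.read_camera(c);cv2.imwrite(f'pics/g_{c}.png',im[:,:,::-1])
print(robot.observe()['opening'])
```

```text
0.008341785514980849
0.0021789095531349555
```

View pics/g_wrist.png

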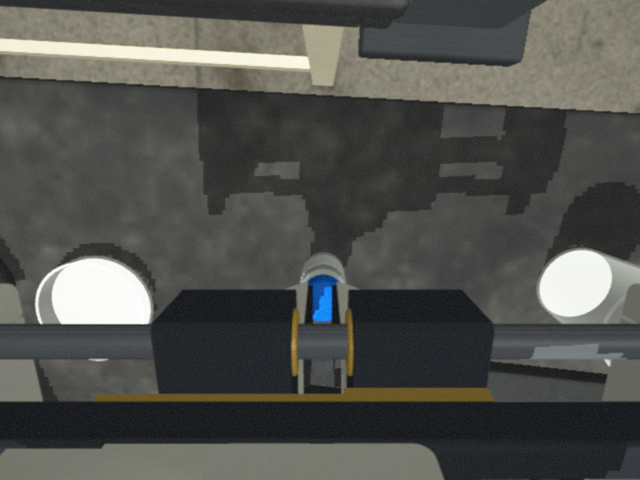

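View pics/g_scene.png

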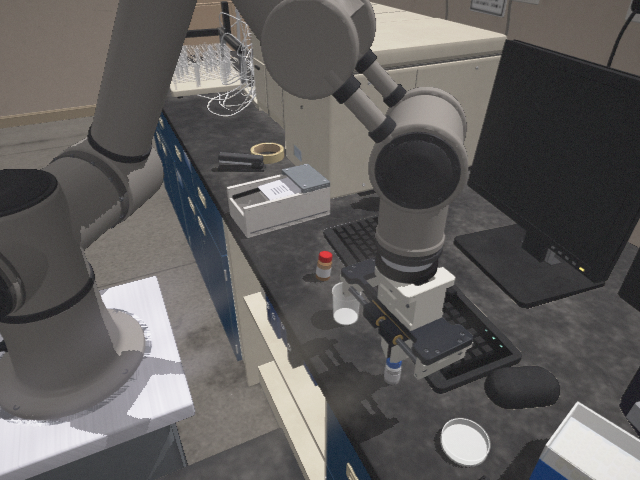

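Run:
```python
from h import *
p=robot.camera_params("wrist");q=robot.camera_params("scene")
print(-p["R"].T@p["t"], robot.observe()['tool_pos'])
for n,P in(("w",p),("s",q)):
    im=cv2.imread({'w':'pics/g_wrist.png','s':'pics/g_scene.png'}[n])
    o=im.copy()
    cv2.polylines(o,[cyl(P,.424,-.2465,.012,.044).round().astype(int)],True,(0,255,0),1)
    for z in(.018,.0374):
        for u in proj(P,[[.424,-.246,z]]):cv2.circle(o,tuple(int(a) for a in u),1,(0,0,255),-1)
    c=o[230:400,240:410] if n=='w' else o[300:400,340:440]
    i=im[230:400,240:410] if n=='w' else im[300:400,340:440]
    cv2.imwrite(f'pics/ov_{n}.png',cv2.resize(np.hstack([i,c]),(800,400),interpolation=cv2.INTER_CUBIC))
```

```text
[ 0.35181023 -0.25036007  0.20825535] [ 0.42394976 -0.24597304  0.03238644]
```

View pics/ov_w.png

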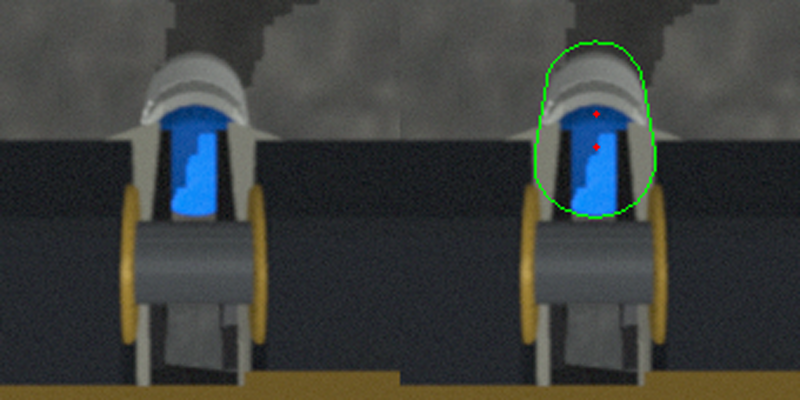

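View pics/ov_s.png

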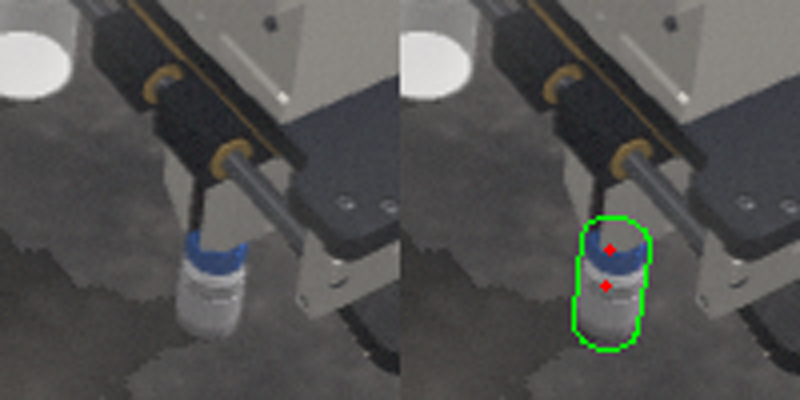

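Run:
```python
from h import *
print(robot.observe()['opening'])
ims=[]
for c in("wrist","scene"):
    im=robot.read_camera(c)[:,:,::-1]; ims.append(im)
    cv2.imwrite(f'pics/g2_{c}.png',im)
    for l in ("short_vial",):
        for d in robot.look_for(c,l)[:2]:
            p=robot.camera_params(c);print(c,l,d["score"],(p["R"].T@(d["centre"]-p["t"])).round(4))
a=cv2.resize(ims[0][230:400,240:410],(400,400),interpolation=cv2.INTER_CUBIC)
b=cv2.resize(ims[1][300:400,340:440],(400,400),interpolation=cv2.INTER_CUBIC)
cv2.imwrite('pics/g2.png',np.hstack([a,b]))
print(robot.observe())
```

```text
0.0021789095531349555
wrist short_vial 0.62 [ 0.4148 -0.2488  0.0307]
scene short_vial 0.89 [ 0.4218 -0.2531  0.0307]
{'time': 4.9, 'qpos': array([-6.83115976e-01,  5.03473414e-01,  1.84184916e+00,  1.81347086e-03,
        7.93158643e-01, -2.30924646e+00]), 'qvel': array([ 0.00186413, -0.00101746,  0.00202576,  0.00093169, -0.00012744,
        0.0001052 ]), 'joint_efforts': array([-2.99155057e-03, -4.35559809e+01, -1.67094219e+01, -5.45405061e-02,
        2.09821475e-02, -1.88644594e-04]), 'tool_pos': array([ 0.42394655, -0.24595799,  0.03238787]), 'tool_rot': array([-3.14045731,  0.00317285, -3.08752702]), 'contact_force': array([-0.37819327, -0.48554536,  0.04200232]), 'torque': array([ 0.0296499 ,  0.02660898, -0.00655205]), 'opening': 0.00046529508970116057}
```

View pics/g2.png

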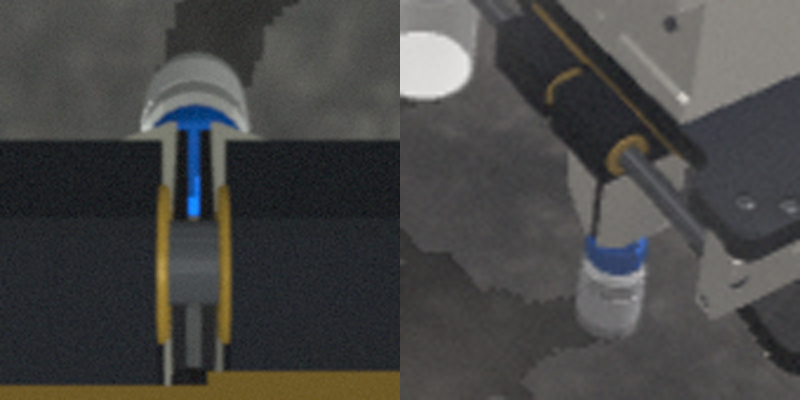

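```bash
python3 -m creep '[[[0,0,0,0,0,0,0.3],[0,0,0,0,0,0,0.3],[0,0,0,0,0,0,0.3],[0,0,0,0,0,0,0.3],[0,0,0.5,0,0,0,0.3],[0,0,1,0,0,0,0.3],[0,0,1.2,0,0,0,0.3],[0,0,1.2,0,0,0,0.3]]]' 12
```

```text
time: 5.7
tool_pos: [0.4237, -0.2458, 0.0199]
tool_rot: [-3.141, 0.002, -3.087]
contact_force: [0.0, 0.0, -0.5]
opening: 0.0578
```

```bash
python3 -m creep '[[[0,0,0.2,0,0,0,0.3],[0,0,0.4,0,0,0,0.3],[0,0,0.4,0,0,0,0.3]]]'; python3 -m creep '[[[0,0,0.1,0,0,0,0.3],[0,0,0.2,0,0,0,0.3],[0,0,0.2,0,0,0,0.3]]]';python3 - <<'E'
from h import *
o=[]
for c in("wrist","scene"):
    im=robot.read_camera(c)[:,:,::-1]
    o.append(cv2.resize(im[200:400,220:420] if c=='wrist' else im[300:400,340:440],(400,400),interpolation=cv2.INTER_CUBIC))
cv2.imwrite('pics/g3.png',np.hstack(o))
E
```

```text
time: 6.0
tool_pos: [0.4236, -0.2456, 0.0156]
tool_rot: [-3.141, 0.002, -3.087]
contact_force: [0.6, -0.5, -0.3]
opening: 0.0599
time: 6.3
tool_pos: [0.4235, -0.2456, 0.0135]
tool_rot: [-3.142, 0.002, -3.087]
contact_force: [0.1, -0.3, 0.8]
opening: 0.0597
```

View pics/g3.png

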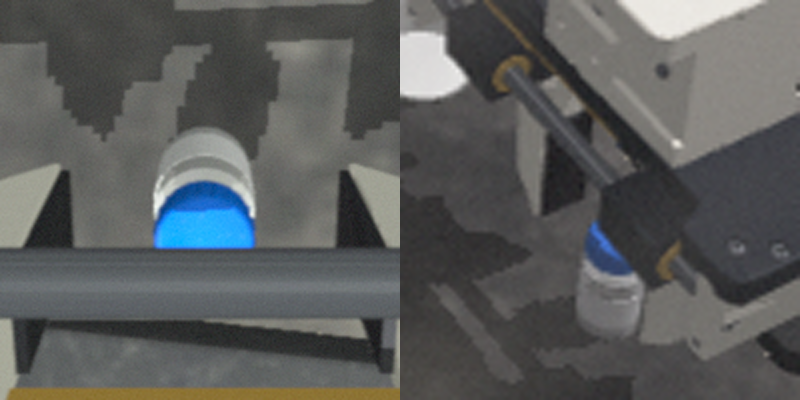

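```bash
python3 -m creep '[[[0,0,0.2,0,0,0,0.3],[0,0,0.4,0,0,0,0.3],[0,0,0.4,0,0,0,0.3]]]'; python3 -m creep '[[[0,0,0.2,0,0,0,0.3],[0,0,0.4,0,0,0,0.3],[0,0,0.4,0,0,0,0.3]]]';python3 - <<'E'
from h import *
o=[]
for c in("wrist","scene"):
    im=robot.read_camera(c)[:,:,::-1]
    o.append(cv2.resize(im[200:400,220:420] if c=='wrist' else im[300:400,340:440],(400,400),interpolation=cv2.INTER_CUBIC))
cv2.imwrite('pics/g4.png',np.hstack(o))
E
```

```text
time: 6.7
tool_pos: [0.4234, -0.2455, 0.0093]
tool_rot: [3.141, 0.002, -3.088]
contact_force: [0.3, 0.3, 1.4]
opening: 0.0597
time: 7.0
tool_pos: [0.4232, -0.2454, 0.005]
tool_rot: [3.141, 0.001, -3.088]
contact_force: [-0.3, 0.2, -0.8]
opening: 0.0597
```

View pics/g4.png

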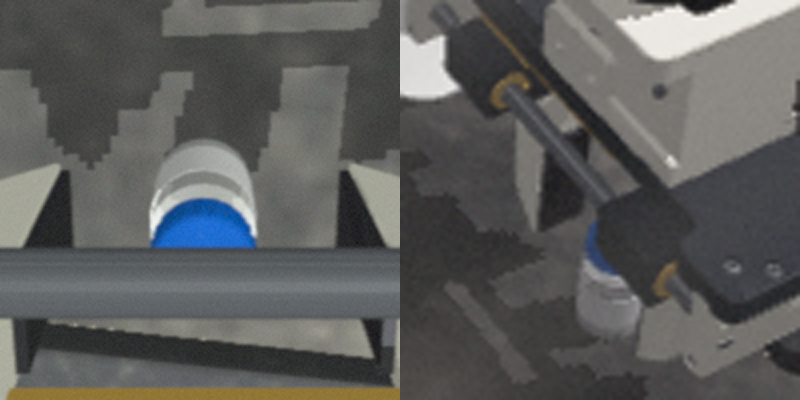

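```bash
python3 -m creep '[[[0,-0.1,0,0,0,0,-1],[0,-0.1,0,0,0,0,-1],[0,-0.1,0,0,0,0,-1],[0,-0.1,0,0,0,0,-1],[0,-0.1,0,0,0,0,-1],[0,-0.1,0,0,0,0,-1],[0,-0.1,0,0,0,0,-1],[0,-0.1,0,0,0,0,-1]]]' 12
```

```text
time: 7.9
tool_pos: [0.4235, -0.2465, 0.0052]
tool_rot: [3.141, 0.002, -3.087]
contact_force: [0.2, 1.0, -0.3]
opening: 0.0216
```

```bash
python3 -m creep '[[[0,0,-1,0,0,0,-1],[0,0,-3,0,0,0,-1],[0,0,-5,0,0,0,-1],[0,0,-5,0,0,0,-1]]]';python3 - <<'E'
from h import *
o=[]
for c in("wrist","scene"):
    im=robot.read_camera(c)[:,:,::-1]
    o.append(cv2.resize(im[200:400,220:420] if c=='wrist' else im[280:380,340:440],(400,400),interpolation=cv2.INTER_CUBIC))
cv2.imwrite('pics/g5.png',np.hstack(o))
E
```

```text
time: 8.3
tool_pos: [0.4249, -0.2477, 0.058]
tool_rot: [-3.138, 0.005, -3.087]
contact_force: [0.8, -0.4, -0.5]
opening: 0.022
```

View pics/g5.png

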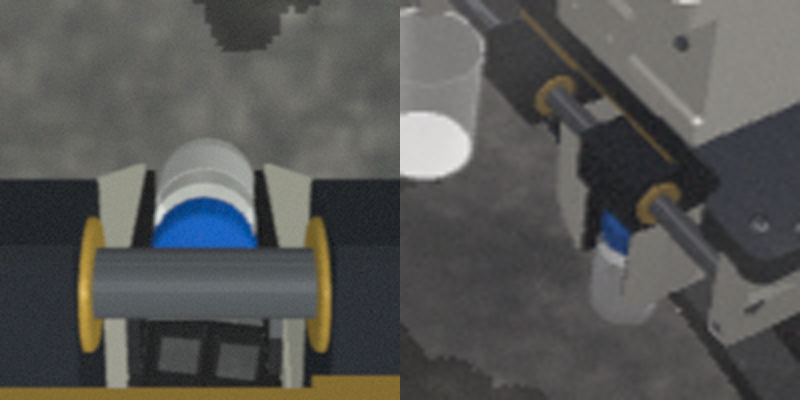

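Run:
```python
from h import *
p=robot.camera_params("wrist");s=robot.observe();T=s['tool_pos'];print(T)
z=T[2]-.0052
f=ray(p,(323.3,268.8),z);print("front",f)
# same on g4 (vial on table) consistency : project model outline top row
for dx in(-.002,-.001,0,.001,.002):
    h=cyl(p,T[0]+dx,T[1],.012,.044)  # at z 0
    a=np.linspace(0,2*np.pi,200);P=np.c_[T[0]+dx+.012*np.cos(a),T[1]+.012*np.sin(a),0*a+z]
    q=proj(p,P);print(dx,q[:,1].min(),q[:,0].min(),q[:,0].max())
```

```text
[ 0.42352433 -0.24661665  0.05566651]
front [ 0.41489126 -0.2471039   0.05046651]
-0.002 258.67427368296114 299.93237256465136 347.1658413008158
-0.001 260.5758283282919 299.8578465083295 347.02556404218933
0 262.47200739621945 299.7835277098718 346.88567684445945
0.001 264.36283364920735 299.7094153058989 346.7461780829553
0.002 266.2483297213854 299.63550843782036 346.6070661420161
```

```bash
python3 -m creep '[[[0,0,-5,0,0,0,-1],[0,0,-10,0,0,0,-1],[0,0,-13,0,0,0,-1],[0.4,10,-13,0,0,0,-1],[0.8,20,-13,0,0,0,-1],[1.2,30,-13,0,0,0,-1],[1.5,40,-13,0,0,0,-1],[1.7,45,-13,0,0,0,-1]]]'
```

```text
time: 9.2
tool_pos: [0.399, 0.0042, 0.1848]
tool_rot: [-3.142, 0.001, -3.088]
contact_force: [0.8, 0.5, 0.5]
opening: 0.0218
```

```bash
python3 -m creep '[[[0.8,25.5,0,0,0,0,-1],[0.8,25.5,0,0,0,0,-1],[0.8,25.5,0,0,0,0,-1],[0.8,25.5,0,0,0,0,-1],[0.8,25.5,0,0,0,0,-1],[0.8,25.5,0,0,0,0,-1],[0.8,25.5,0,0,0,0,-1],[0.8,25.5,0,0,0,0,-1]]]'
python3 - <<'E'
from h import *
p=robot.camera_params("wrist");T=robot.observe();print(T['tool_pos'],T['tool_rot'])
im=robot.read_camera("wrist")[:,:,::-1];np.savez('w3.npz',**p);cv2.imwrite('pics/w3.png',im)
cv2.imwrite('pics/w3c.png',cv2.resize(im[150:310,230:420],None,fx=4,fy=4,interpolation=cv2.INTER_CUBIC)[:600])
E
```

```text
time: 10.0
tool_pos: [0.3771, 0.2575, 0.184]
tool_rot: [-3.14, -0.001, -3.088]
contact_force: [1.1, -0.8, -0.2]
opening: 0.0217
[0.37711307 0.25746555 0.1840472 ] [-3.14048772e+00 -5.35034395e-04 -3.08835959e+00]
```

View pics/w3c.png

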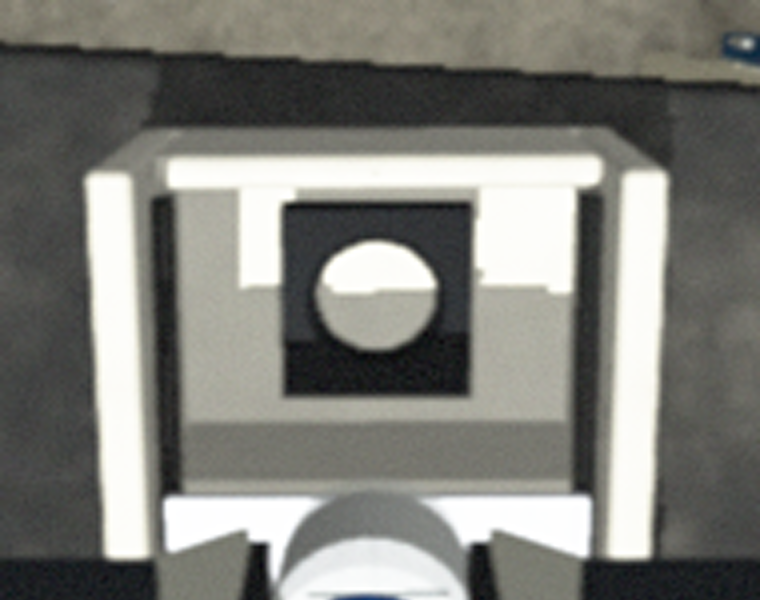

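Run:
```python
from h import *
p=np.load('w3.npz')
print(ray(p,(323.9,223.7),.02))
f=ray(p,(322.6,272.1),.1788);print(f,f+[.012,0,0])
for x in(280,470):print(ray(p,(230+x/4-.4,150+560/4),.1788))
# outline overlay fits for vial
im=cv2.imread('pics/w3.png')
o=[]
for dx in(0,.0015,.003):
    k=cv2.resize(im,None,fx=4,fy=4,interpolation=cv2.INTER_CUBIC)
    a=np.linspace(0,2*np.pi,100)
    for z,c,r in((.1788,(0,255,0),.012),(.1788+.030,(0,0,255),.012)):
        q=proj(p,np.c_[.3771+dx+r*np.cos(a),.2577+r*np.sin(a),0*a+z])
        cv2.polylines(k,[(q*4+1.5).round().astype(int)],True,c,1)
    a=np.linspace(0,2*np.pi,100)
    q=proj(p,np.c_[.3797+.014*np.cos(a),.2585+.014*np.sin(a),0*a+.02]);cv2.polylines(k,[(q*4+1.5).round().astype(int)],True,(0,0,255),1)
    o.append(k[820:1240,1170:1430])
cv2.imwrite('pics/ov3.png',np.hstack(o))
```

```text
[0.37999402 0.25850275 0.02      ]
[0.37024511 0.25670893 0.1788    ] [0.38224511 0.25670893 0.1788    ]
[0.38055626 0.24547233 0.1788    ]
[0.37926345 0.26974114 0.1788    ]
```

View pics/ov3.png

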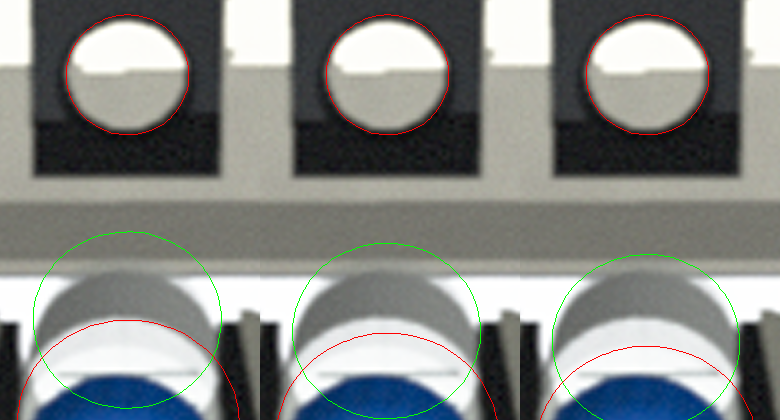

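```bash
python3 -m creep '[[[0.05,0.08,2,0,0,0,-1],[0.05,0.08,5,0,0,0,-1],[0.05,0.08,8,0,0,0,-1],[0.05,0.08,11,0,0,0,-1],[0.05,0.08,13,0,0,0,-1],[0.05,0.08,14,0,0,0,-1],[0.05,0.08,14.3,0,0,0,-1],[0.05,0.08,14.3,0,0,0,-1]]]'
python3 - <<'E'
from h import *
p=robot.camera_params("wrist");T=robot.observe();print(T['tool_pos'],T['tool_rot'],T['contact_force'])
im=robot.read_camera("wrist")[:,:,::-1];np.savez('w4.npz',**p);cv2.imwrite('pics/w4.png',im)
cv2.imwrite('pics/w4c.png',cv2.resize(im[150:300,230:420],None,fx=4,fy=4,interpolation=cv2.INTER_CUBIC))
E
```

```text
time: 10.85
tool_pos: [0.3773, 0.2573, 0.0416]
tool_rot: [-3.141, 0.0, -3.091]
contact_force: [0.4, -0.7, -0.2]
opening: 0.0217
[0.37734744 0.25725978 0.04160968] [-3.14075839e+00  2.48531556e-04 -3.09066897e+00] [ 0.44670913 -0.66189297 -0.17640552]
```

View pics/w4c.png

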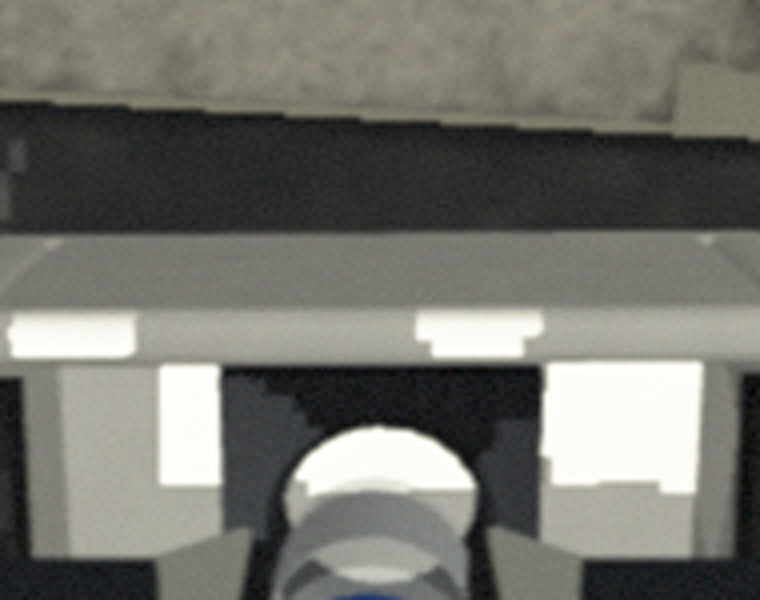

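Run:
```python
from h import *
p=np.load('w4.npz')
u=lambda x,y:(230+(x+.5)/4-.5,150+(y+.5)/4-.5)
print("mouth front",ray(p,u(381,426),.02)+[.014,0,0],"block front",ray(p,u(380.5,368),.02)+[.022,0,0])
print("mouth L/R",ray(p,u(285,495),.02),ray(p,u(478,495),.02))
for r in(.012,.0105):print("vial",ray(p,u(372,488),.0364)+[r,0,0])
im=cv2.imread('pics/w4.png');o=[]
a=np.linspace(0,2*np.pi,200)
for dx in(.002,.0035,.005):
    k=cv2.resize(im,None,fx=4,fy=4,interpolation=cv2.INTER_CUBIC)
    def dr(x,y,z,r,c):
        cv2.polylines(k,[(proj(p,np.c_[x+r*np.cos(a),y+r*np.sin(a),0*a+z])*4+1.5).round().astype(int)],True,c,1)
    dr(.3797,.2585,.02,.014,(0,0,255))
    dr(.37735+dx,.2572,.0364,.012,(0,255,0));dr(.37735+dx,.2572,.0364+.03,.012,(255,0,255))
    o.append(k[940:1220,1170:1430])
cv2.imwrite('pics/ov4.png',np.hstack(o))
```

```text
mouth front [0.38111245 0.25763863 0.02      ] block front [0.38095722 0.25714338 0.02      ]
mouth L/R [0.37771789 0.24495257 0.02      ] [0.37637207 0.27150323 0.02      ]
vial [0.3822541  0.25655706 0.0364    ]
vial [0.3807541  0.25655706 0.0364    ]
```

View pics/ov4.png

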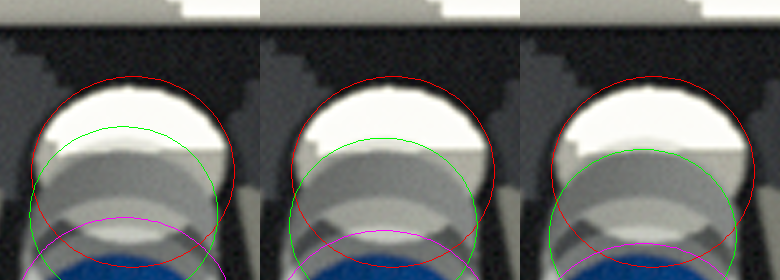

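```bash
python3 -m creep '[[[0,0.15,0,0,0,0,-1],[0,0.15,0.5,0,0,0,-1],[0,0.15,1,0,0,0,-1],[0,0.15,1.2,0,0,0,-1],[0,0.15,1.2,0,0,0,-1]]]'
python3 - <<'E'
from h import *
p=robot.camera_params("wrist");T=robot.observe();print(T['tool_pos'],T['tool_rot'],T['contact_force'])
im=robot.read_camera("wrist")[:,:,::-1];np.savez('w5.npz',**p);cv2.imwrite('pics/w5.png',im)
cv2.imwrite('pics/w5c.png',cv2.resize(im[190:300,230:420],None,fx=4,fy=4,interpolation=cv2.INTER_CUBIC))
E
```

```text
time: 11.4
tool_pos: [0.3772, 0.259, 0.0296]
tool_rot: [-3.141, 0.0, -3.09]
contact_force: [-0.0, -0.0, 0.2]
opening: 0.0218
[0.37717821 0.25898598 0.02960445] [-3.14080224e+00  2.97402620e-04 -3.09013111e+00] [-0.03833578 -0.00861185  0.1641968 ]
```

View pics/w5c.png

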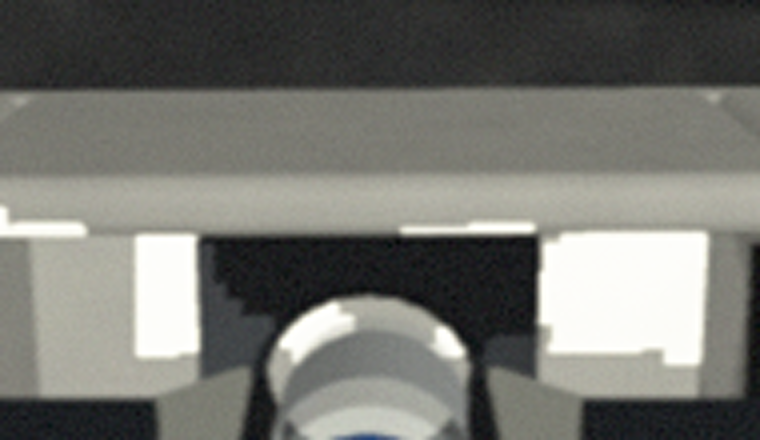

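Run:
```python
from h import *
p=np.load('w5.npz')
u=lambda x,y:(230+(x+.5)/4-.5,190+(y+.5)/4-.5)
print("mouth front",ray(p,u(368,295),.02)+[.014,0,0],"block front",ray(p,u(368,236),.02)+[.022,0,0])
print("vial",ray(p,u(371,330),.0244)+[.012,0,0],ray(p,u(371,320),.0244)+[.012,0,0])
im=cv2.imread('pics/w5.png')
k=cv2.resize(im[240:300,280:370],None,fx=8,fy=8,interpolation=cv2.INTER_CUBIC);k=cv2.convertScaleAbs(k,alpha=1.5);cv2.imwrite('pics/w5d.png',k)
```

```text
mouth front [0.3811488  0.25759589 0.02      ] block front [0.38127173 0.25719661 0.02      ]
vial [0.38231112 0.25814215 0.0244    ] [0.3809787  0.25807391 0.0244    ]
```

View pics/w5d.png

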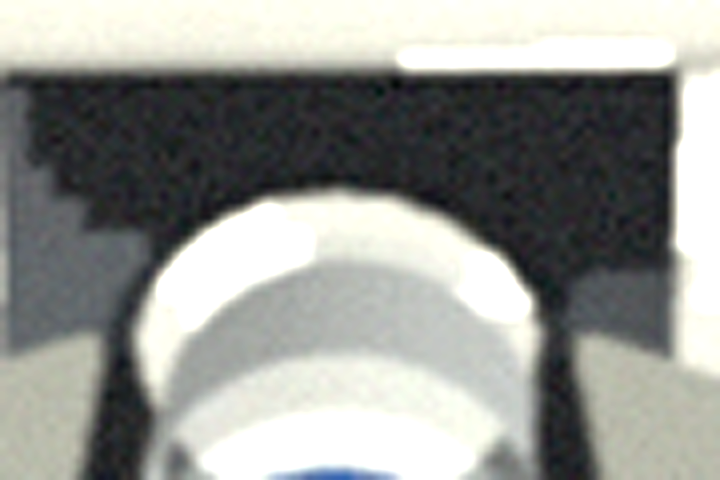

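```bash
python3 -m creep '[[[0.06,-0.04,0.2,0,0,0,-1],[0.06,-0.04,0.5,0,0,0,-1],[0.06,-0.04,0.8,0,0,0,-1],[0.06,-0.04,1.0,0,0,0,-1],[0.06,-0.04,1.0,0,0,0,-1]]]'
```

```text
time: 11.95
tool_pos: [0.3771, 0.2587, 0.0197]
tool_rot: [-3.141, 0.001, -3.09]
contact_force: [1.5, 0.1, 1.1]
opening: 0.0215
```

```bash
python3 -m creep '[[[0,0,0.3,0,0,0,-1],[0,0,0.6,0,0,0,-1],[0,0,0.75,0,0,0,-1],[0,0,0.75,0,0,0,-1]]]'
python3 - <<'E'
from h import *
p=robot.camera_params("wrist");T=robot.observe();print(T['tool_pos'],T['tool_rot'],T['contact_force'])
im=robot.read_camera("wrist")[:,:,::-1];cv2.imwrite('pics/w6.png',im)
k=cv2.resize(im[220:300,265:385],None,fx=6,fy=6,interpolation=cv2.INTER_CUBIC);cv2.imwrite('pics/w6c.png',k)
E
```

```text
time: 12.35
tool_pos: [0.3771, 0.2587, 0.0119]
tool_rot: [-3.141, 0.001, -3.09]
contact_force: [1.4, 0.0, -0.5]
opening: 0.0218
[0.37705335 0.25865277 0.01186508] [-3.14099200e+00  8.95715773e-04 -3.09024222e+00] [ 1.40196366  0.00900386 -0.51863589]
```

View pics/w6c.png

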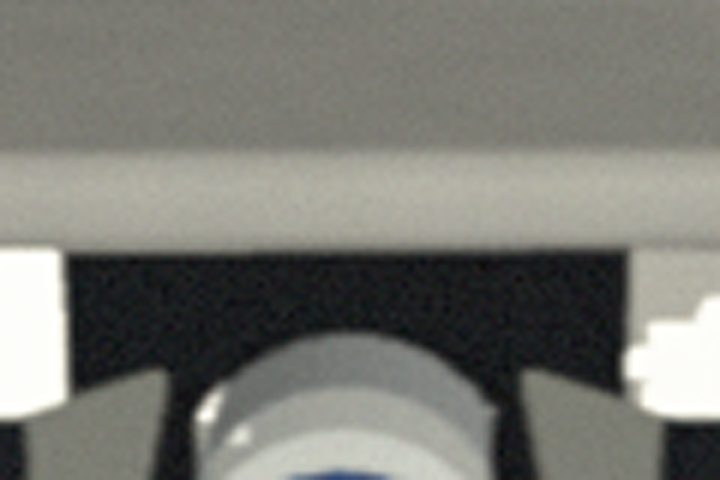

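```bash
python3 -m creep '[[[0,0,0.05,0,0,0,-1],[0,0,0.05,0,0,0,-0.3],[0,0,0.05,0,0,0,-0.22],[0,0,0.05,0,0,0,-0.22],[0,0,0.05,0,0,0,-0.22]]]'; python3 -m creep '[[[0,0,-1,0,0,0,-0.22],[0,0,-3,0,0,0,-0.22],[0,0,-6,0,0,0,-0.22],[0,0,-9,0,0,0,-0.22],[0,0,-12,0,0,0,-0.22],[0,0,-12,0,0,0,-0.22]]]'
python3 - <<'E'
from h import *
p=robot.camera_params("wrist");T=robot.observe();print(T['tool_pos'])
im=robot.read_camera("wrist")[:,:,::-1];cv2.imwrite('pics/w7.png',im)
k=cv2.resize(im[150:300,220:410],None,fx=4,fy=4,interpolation=cv2.INTER_CUBIC)
a=np.linspace(0,2*np.pi,200)
for z,r,c in((.02,.014,(0,0,255)),(.05,.011,(0,255,0))):
    cv2.polylines(k,[((proj(p,np.c_[.380+r*np.cos(a),.2582+r*np.sin(a),0*a+z])-[220,150])*4+1.5).round().astype(int)],True,c,1)
cv2.imwrite('pics/w7c.png',k)
E
```

```text
time: 12.9
tool_pos: [0.3767, 0.2586, 0.0114]
tool_rot: [-3.141, 0.0, -3.09]
contact_force: [0.8, -0.2, 1.1]
opening: 0.036
time: 13.5
tool_pos: [0.3788, 0.2597, 0.1357]
tool_rot: [3.139, 0.008, -3.09]
contact_force: [0.7, -0.3, -0.1]
opening: 0.0358
[0.37878191 0.25973724 0.13568933]
```

View pics/w7c.png

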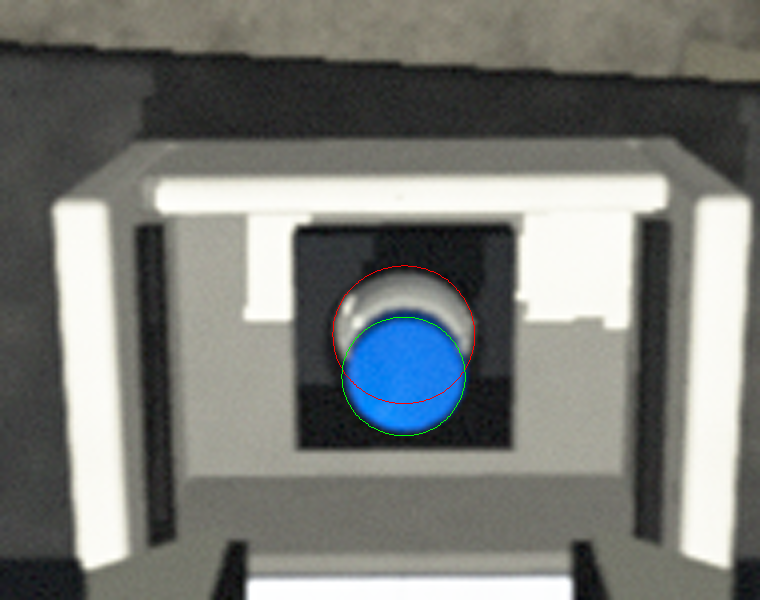

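```bash
python3 -m creep '[[[-3,-0.1,0,0,0,0,-1],[-6.8,-0.13,0,0,0,0,-1],[-6.8,-0.13,0,0,0,0,-1],[-6.8,-0.13,2,0,0,0,-1],[-6.8,-0.13,4,0,0,0,-1],[-6.8,-0.13,5.5,0,0,0,-1],[-6.8,-0.13,5.5,0,0,0,-1],[-6.8,-0.13,5.5,0,0,0,-1]]]' 20; python3 -m creep '[[[0,0,0,0,0,0,-1],[0,0,0,0,0,0,-1]]]'
python3 - <<'E'
from h import *
T=robot.observe();print(T['tool_pos'],T['tool_rot'])
o=[]
for c in("wrist","scene"):
    im=robot.read_camera(c)[:,:,::-1]
    o.append(cv2.resize(im[130:330,220:420] if c=='wrist' else im[130:250,210:350],(400,400),interpolation=cv2.INTER_CUBIC))
cv2.imwrite('pics/c1.png',np.hstack(o))
E
```

```text
time: 14.35
tool_pos: [0.4453, 0.2613, 0.0787]
tool_rot: [3.141, 0.003, -3.09]
contact_force: [0.8, -0.5, -0.5]
opening: 0.0006
time: 14.55
tool_pos: [0.4455, 0.2615, 0.0795]
tool_rot: [3.141, 0.004, -3.09]
contact_force: [-0.9, 0.2, -0.2]
opening: 0.0007
[0.44550295 0.26150619 0.07950749] [ 3.14060969  0.00436175 -3.09000092]
```

View pics/c1.png

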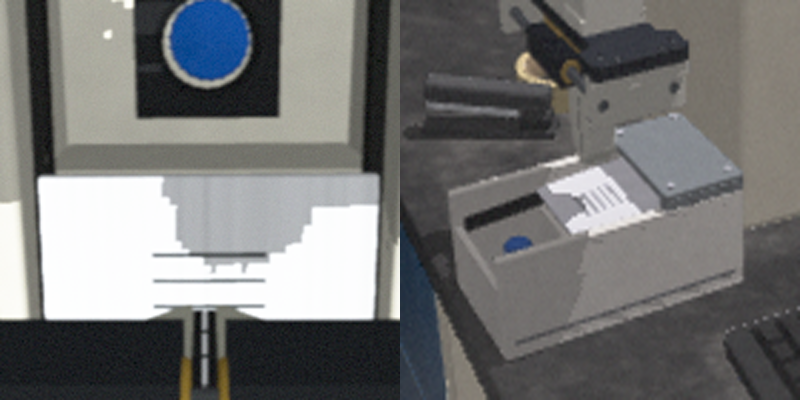

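```bash
python3 -m creep '[[[-0.1,0,0.4,0,0,0,-1],[-0.1,0,0.8,0,0,0,-1],[-0.1,0,1.2,0,0,0,-1],[-0.1,0,1.3,0,0,0,-1],[-0.1,0,1.3,0,0,0,-1]]]'; python3 -m creep '[[[0,0,0.2,0,0,0,-1],[0,0,0.4,0,0,0,-1],[0,0,0.4,0,0,0,-1]]]'
```

```text
time: 15.15
tool_pos: [0.4464, 0.2615, 0.066]
tool_rot: [3.141, 0.004, -3.09]
contact_force: [-0.0, -0.6, 0.3]
opening: 0.0003
time: 15.45
tool_pos: [0.4462, 0.2614, 0.0617]
tool_rot: [3.141, 0.003, -3.09]
contact_force: [-0.1, -0.5, -0.2]
opening: 0.0002
```

Run:
```python
from h import *
o=[]
for c in("wrist","scene"):
    im=robot.read_camera(c)[:,:,::-1]
    o.append(cv2.resize(im[200:320,260:380] if c=='wrist' else im[130:230,240:340],(400,400),interpolation=cv2.INTER_CUBIC))
cv2.imwrite('pics/c2.png',np.hstack(o))
```

```text
(no output)
```

View pics/c2.png

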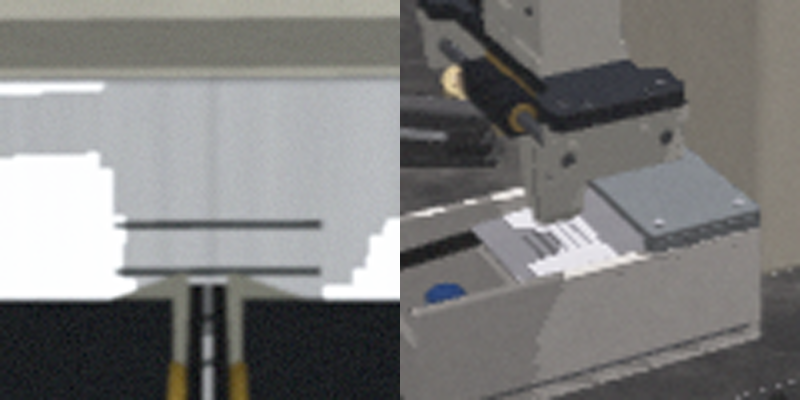

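```bash
python3 -m creep '[[[0,0,0.15,0,0,0,-1],[0,0,0.25,0,0,0,-1]]]'; for i in 1; do python3 -m creep '[[[0,0,0.05,0,0,0,-1],[0,0,0.05,0,0,0,-1]]]'; done; python3 -m creep '[[[0,0,0.04,0,0,0,-1],[0,0,0.04,0,0,0,-1]]]'; python3 -m creep '[[[0,0,0.04,0,0,0,-1],[0,0,0.04,0,0,0,-1]]]'
```

```text
time: 15.75
tool_pos: [0.4464, 0.2614, 0.0594]
tool_rot: [3.141, 0.004, -3.09]
contact_force: [0.4, 0.8, -0.4]
opening: 0.0003
time: 15.95
tool_pos: [0.4463, 0.2614, 0.0588]
tool_rot: [3.141, 0.003, -3.09]
contact_force: [-0.6, -0.0, 0.3]
opening: 0.0004
time: 16.15
tool_pos: [0.4463, 0.2614, 0.0584]
tool_rot: [3.141, 0.003, -3.09]
contact_force: [-0.0, -0.4, -0.5]
opening: 0.0007
time: 16.35
tool_pos: [0.4463, 0.2614, 0.0579]
tool_rot: [3.141, 0.003, -3.09]
contact_force: [-0.2, 0.1, -0.0]
opening: 0.0006
```

```bash
cat > ok.py <<'E'
import sys
from cell import robot
f=robot.observe()['contact_force']
print('F',f.round(1));sys.exit(0 if abs(f[2])<2.5 else 1)
E
python3 -m creep '[[[0,0,0.04,0,0,0,-1],[0,0,0.04,0,0,0,-1]]]' | sed -n 2p && python3 ok.py && python3 -m creep '[[[0,0,0.04,0,0,0,-1],[0,0,0.04,0,0,0,-1]]]' | sed -n 2p && python3 ok.py && python3 -m creep '[[[0,0,0.04,0,0,0,-1],[0,0,0.04,0,0,0,-1]]]' | sed -n 2p && python3 ok.py && python3 -m creep '[[[0,0,0.04,0,0,0,-1],[0,0,0.04,0,0,0,-1]]]' | sed -n 2p && python3 ok.py && python3 -m creep '[[[0,0,0.04,0,0,0,-1],[0,0,0.04,0,0,0,-1]]]' | sed -n 2p && python3 ok.py && python3 -m creep '[[[0,0,0.04,0,0,0,-1],[0,0,0.04,0,0,0,-1]]]' | sed -n 2p && python3 ok.py && python3 -m creep '[[[0,0,0.04,0,0,0,-1],[0,0,0.04,0,0,0,-1]]]' | sed -n 2p && python3 ok.py && python3 -m creep '[[[0,0,0.04,0,0,0,-1],[0,0,0.04,0,0,0,-1]]]'
```

```text
tool_pos: [0.4463, 0.2614, 0.0575]
F [-1.2 -0.4  0.3]
tool_pos: [0.4462, 0.2614, 0.057]
F [ 0.4  0.  -0.3]
tool_pos: [0.4462, 0.2614, 0.0566]
F [ 0.  -0.2 -0.7]
tool_pos: [0.4462, 0.2613, 0.0561]
F [ 0.1 -0.2 -0.6]
tool_pos: [0.4461, 0.2613, 0.0557]
F [-0.7 -0.2  0.3]
tool_pos: [0.4461, 0.2613, 0.0552]
F [-0.4  1.2  0.2]
tool_pos: [0.4461, 0.2613, 0.0548]
F [ 0.7 -0.4  0.3]
time: 17.95
tool_pos: [0.446, 0.2613, 0.0543]
tool_rot: [3.141, 0.003, -3.09]
contact_force: [0.6, -0.6, 0.1]
opening: 0.0006
```

```bash
python3 -m creep '[[[0,0,0.04,0,0,0,-1],[0,0,0.04,0,0,0,-1]]]' | sed -n 2p && python3 ok.py && python3 -m creep '[[[0,0,0.04,0,0,0,-1],[0,0,0.04,0,0,0,-1]]]' | sed -n 2p && python3 ok.py && python3 -m creep '[[[0,0,0.04,0,0,0,-1],[0,0,0.04,0,0,0,-1]]]' | sed -n 2p && python3 ok.py && python3 -m creep '[[[0,0,0.04,0,0,0,-1],[0,0,0.04,0,0,0,-1]]]' | sed -n 2p && python3 ok.py && python3 -m creep '[[[0,0,0.04,0,0,0,-1],[0,0,0.04,0,0,0,-1]]]' | sed -n 2p && python3 ok.py && python3 -m creep '[[[0,0,0.04,0,0,0,-1],[0,0,0.04,0,0,0,-1]]]' | sed -n 2p && python3 ok.py && python3 -m creep '[[[0,0,0.04,0,0,0,-1],[0,0,0.04,0,0,0,-1]]]' | sed -n 2p && python3 ok.py && python3 -m creep '[[[0,0,0.04,0,0,0,-1],[0,0,0.04,0,0,0,-1]]]'  | sed -n 2p && python3 ok.py && python3 -m creep '[[[0,0,0.04,0,0,0,-1],[0,0,0.04,0,0,0,-1]]]'
```

```text
tool_pos: [0.446, 0.2613, 0.0539]
F [ 0.5  0.1 -0.1]
tool_pos: [0.446, 0.2613, 0.0534]
F [-0.4  0.1  0.2]
tool_pos: [0.4459, 0.2613, 0.0529]
F [ 0.2 -0.  -1. ]
tool_pos: [0.4459, 0.2612, 0.0525]
F [ 0.3  0.5 -0.7]
tool_pos: [0.4459, 0.2612, 0.052]
F [ 0.4 -1.4 -0.5]
tool_pos: [0.4458, 0.2612, 0.0515]
F [-0.6  0.2  0. ]
tool_pos: [0.4458, 0.2612, 0.0511]
F [-0.8  0.4  0.7]
tool_pos: [0.4458, 0.2612, 0.0507]
F [-1.   0.2 -0. ]
time: 19.75
tool_pos: [0.4457, 0.2612, 0.0502]
tool_rot: [3.142, 0.002, -3.09]
contact_force: [0.5, -0.5, -0.0]
opening: 0.0004
```

```bash
python3 -m creep '[[[0,0,0.04,0,0,0,-1],[0,0,0.04,0,0,0,-1]]]' | sed -n 2p && python3 ok.py && python3 -m creep '[[[0,0,0.04,0,0,0,-1],[0,0,0.04,0,0,0,-1]]]' | sed -n 2p && python3 ok.py && python3 -m creep '[[[0,0,0.04,0,0,0,-1],[0,0,0.04,0,0,0,-1]]]' | sed -n 2p && python3 ok.py && python3 -m creep '[[[0,0,0.04,0,0,0,-1],[0,0,0.04,0,0,0,-1]]]' | sed -n 2p && python3 ok.py && python3 -m creep '[[[0,0,0.04,0,0,0,-1],[0,0,0.04,0,0,0,-1]]]' | sed -n 2p && python3 ok.py && python3 -m creep '[[[0,0,0.04,0,0,0,-1],[0,0,0.04,0,0,0,-1]]]' | sed -n 2p && python3 ok.py && python3 -m creep '[[[0,0,0.04,0,0,0,-1],[0,0,0.04,0,0,0,-1]]]' | sed -n 2p && python3 ok.py && python3 -m creep '[[[0,0,0.04,0,0,0,-1],[0,0,0.04,0,0,0,-1]]]'  | sed -n 2p && python3 ok.py
python3 - <<'E'
from h import *
o=[]
for c in("wrist","scene"):
    im=robot.read_camera(c)[:,:,::-1]
    o.append(cv2.resize(im[200:320,260:380] if c=='wrist' else im[130:230,240:340],(400,400),interpolation=cv2.INTER_CUBIC))
cv2.imwrite('pics/c3.png',np.hstack(o))
E
```

```text
tool_pos: [0.4457, 0.2611, 0.0498]
F [-1.1 -1.1  0.9]
tool_pos: [0.4457, 0.2611, 0.0493]
F [ 1.  -0.1 -0.2]
tool_pos: [0.4457, 0.2611, 0.0489]
F [ 0.2  0.2 -0.1]
tool_pos: [0.4457, 0.2612, 0.0486]
F [-0.7 -0.2  1.3]
tool_pos: [0.4458, 0.2612, 0.0485]
F [-1.4 -0.6  4.2]
```

View pics/c3.png

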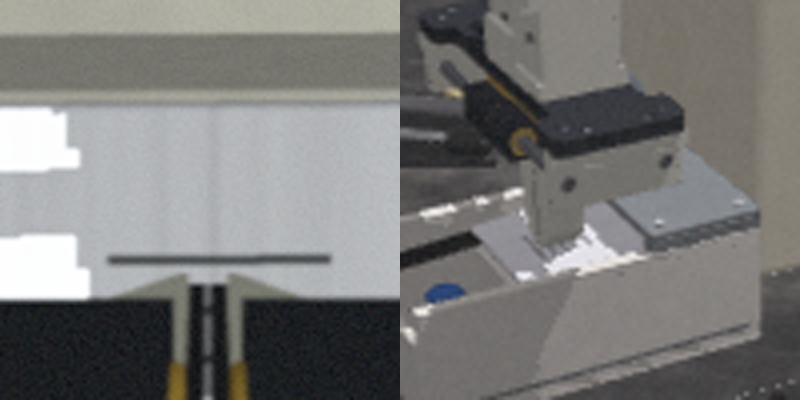

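```bash
python3 -m creep '[[[0,0,0.06,0,0,0,-1],[0,0,0.06,0,0,0,-1]]]';  python3 ok.py;python3 -m creep '[[[0,0,0.07,0,0,0,-1],[0,0,0.07,0,0,0,-1]]]';  python3 ok.py
```

```text
time: 21.05
tool_pos: [0.4458, 0.2612, 0.0482]
tool_rot: [3.141, 0.002, -3.09]
contact_force: [-2.2, -0.8, 6.9]
opening: 0.0002
F [-2.2 -0.8  6.9]
time: 21.25
tool_pos: [0.4458, 0.2612, 0.048]
tool_rot: [3.141, 0.003, -3.09]
contact_force: [-2.9, -1.1, 8.6]
opening: 0.0002
F [-2.9 -1.1  8.6]
```

```bash
python3 -m creep '[[[0,0,0.08,0,0,0,-1],[0.2,0,0.1,0,0,0,-1],[0.4,0,0.115,0,0,0,-1],[0.6,0,0.13,0,0,0,-1]]]'
```

```text
time: 21.65
tool_pos: [0.4427, 0.2616, 0.048]
tool_rot: [3.14, 0.009, -3.09]
contact_force: [4.1, 0.3, 7.2]
opening: 0.0009
```

Run:
```python
from h import *
T=robot.observe();print(T['tool_pos'],T['contact_force'])
im=robot.read_camera("wrist")[:,:,::-1]
cv2.imwrite('pics/c4.png',cv2.resize(im[150:330,240:400],None,fx=4,fy=3,interpolation=cv2.INTER_CUBIC))
```

```text
[0.44265696 0.26158729 0.04798263] [4.12061999 0.29372122 7.20427891]
```

View pics/c4.png

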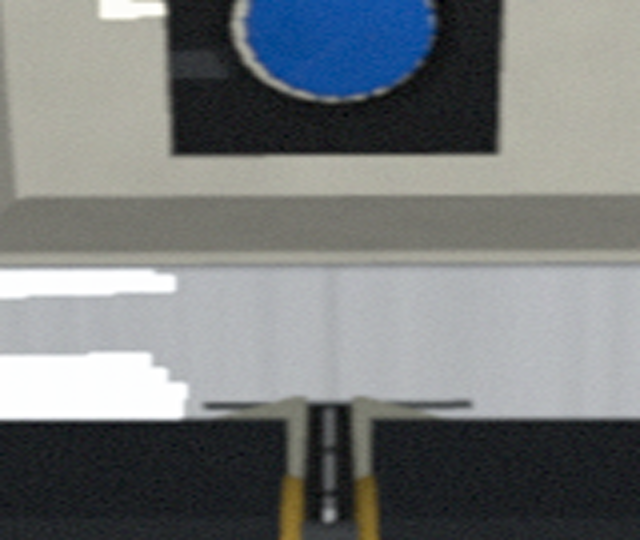

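```bash
python3 -m creep '[[[0,0,0.1,0,0,0,-1],[0,0,0.1,0,0,0,-1]]]'|sed -n '2,4p'; python3 -m creep '[[[0,0,0.1,0,0,0,-1],[0,0,0.1,0,0,0,-1]]]'|sed -n '2,4p'
```

```text
tool_pos: [0.4426, 0.2616, 0.0477]
tool_rot: [3.14, 0.01, -3.09]
contact_force: [-3.0, -1.5, 10.1]
tool_pos: [0.4426, 0.2616, 0.0475]
tool_rot: [3.139, 0.01, -3.09]
contact_force: [-3.8, -1.2, 11.2]
```

```bash
python3 -m creep '[[[0.1,0,0.12,0,0,0,-1],[0.3,0,0.14,0,0,0,-1],[0.5,0,0.16,0,0,0,-1]]]'|sed -n '2,4p'
```

```text
tool_pos: [0.4413, 0.262, 0.0476]
tool_rot: [3.138, 0.018, -3.09]
contact_force: [4.6, -0.5, 7.8]
```

```bash
python3 -m creep '[[[0.2,0,0.2,0,0,0,-1],[0.4,0,0.23,0,0,0,-1]]]'|sed -n '2,4p';python3 - <<'E'
from h import *
T=robot.observe();print(T['tool_pos'],T['contact_force'],T['torque'])
im=robot.read_camera("wrist")[:,:,::-1]
cv2.imwrite('pics/c5.png',cv2.resize(im[150:330,240:400],None,fx=4,fy=3,interpolation=cv2.INTER_CUBIC))
E
```

```text
tool_pos: [0.441, 0.2621, 0.0473]
tool_rot: [3.137, 0.027, -3.09]
contact_force: [6.7, -3.3, 12.5]
[0.44100498 0.2621172  0.0472904 ] [ 6.65712893 -3.25316445 12.50592946] [-0.7754442  -1.24353219 -0.09578711]
```

View pics/c5.png

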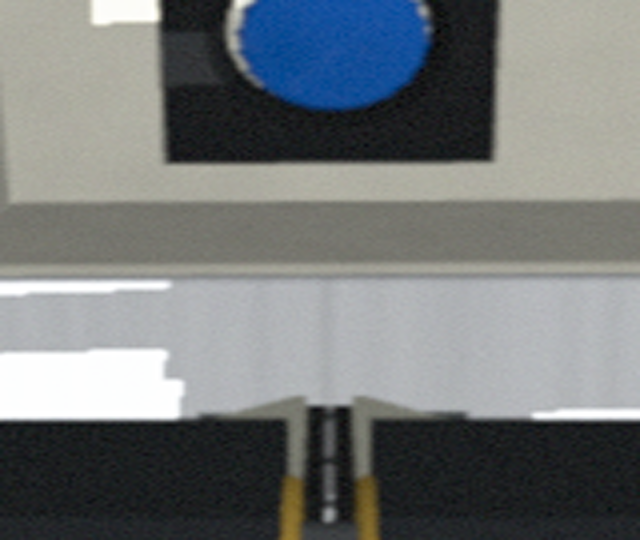

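```bash
python3 -m creep '[[[0.3,-0.1,0.18,0.3,1.5,0,-1],[0.5,-0.1,0.19,0.3,1.5,0,-1]]]'|sed -n '2,4p'
```

```text
tool_pos: [0.44, 0.2619, 0.0474]
tool_rot: [3.139, 0.009, -3.09]
contact_force: [5.8, -1.6, 11.0]
```

```bash
python3 -m creep '[[[0.4,-0.1,0.2,0.2,1.5,0,-1],[0.6,-0.1,0.21,0.2,1.5,0,-1],[0.8,-0.1,0.23,0.2,1.5,0,-1]]]'|sed -n '2,4p'
```

```text
tool_pos: [0.4366, 0.2617, 0.0473]
tool_rot: [3.14, -0.007, -3.09]
contact_force: [6.1, -0.3, 12.3]
```

```bash
cat > edge.py <<'E'
from h import *
import sys
p=robot.camera_params("wrist");im=robot.read_camera("wrist")[:,:,::-1]
cv2.imwrite(f'pics/{sys.argv[1]}.png',cv2.resize(im[150:330,240:400],None,fx=4,fy=3,interpolation=cv2.INTER_CUBIC))
g=cv2.cvtColor(im,cv2.COLOR_BGR2GRAY).astype(int)
print('col320',[(r,g[r,300:315].mean().round()) for r in range(150,292,3)])
np.savez('we.npz',**p)
for r in range(170,290,10):print(r,ray(p,(308,r),.0625)[0].round(4),end=' ')
E
python3 edge.py c6
```

```text
col320 [(150, np.float64(106.0)), (153, np.float64(101.0)), (156, np.float64(120.0)), (159, np.float64(116.0)), (162, np.float64(91.0)), (165, np.float64(80.0)), (168, np.float64(75.0)), (171, np.float64(70.0)), (174, np.float64(71.0)), (177, np.float64(68.0)), (180, np.float64(78.0)), (183, np.float64(74.0)), (186, np.float64(68.0)), (189, np.float64(55.0)), (192, np.float64(40.0)), (195, np.float64(25.0)), (198, np.float64(26.0)), (201, np.float64(28.0)), (204, np.float64(28.0)), (207, np.float64(27.0)), (210, np.float64(29.0)), (213, np.float64(75.0)), (216, np.float64(173.0)), (219, np.float64(172.0)), (222, np.float64(173.0)), (225, np.float64(171.0)), (228, np.float64(115.0)), (231, np.float64(117.0)), (234, np.float64(116.0)), (237, np.float64(117.0)), (240, np.float64(117.0)), (243, np.float64(169.0)), (246, np.float64(183.0)), (249, np.float64(182.0)), (252, np.float64(183.0)), (255, np.float64(183.0)), (258, np.float64(183.0)), (261, np.float64(183.0)), (264, np.float64(183.0)), (267, np.float64(183.0)), (270, np.float64(183.0)), (273, np.float64(183.0)), (276, np.float64(182.0)), (279, np.float64(183.0)), (282, np.float64(172.0)), (285, np.float64(139.0)), (288, np.float64(116.0)), (291, np.float64(49.0))]
170 0.3779 180 0.382 190 0.3862 200 0.3904 210 0.3947 220 0.3991 230 0.4035 240 0.408 250 0.4126 260 0.4172 270 0.4219 280 0.4266
```

View pics/c6.png

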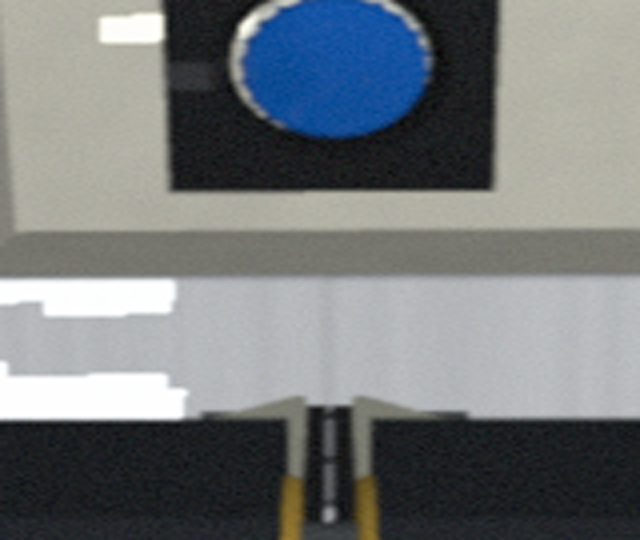

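```bash
python3 -m creep '[[[0.7,-0.08,0.21,0.1,0.4,0,-1],[1.0,-0.08,0.23,0.1,0.4,0,-1],[1.3,-0.08,0.25,0.1,0.4,0,-1],[1.6,-0.08,0.275,0.1,0.4,0,-1]]]'|sed -n '1,4p'
```

```text
time: 23.6
tool_pos: [0.4242, 0.261, 0.0465]
tool_rot: [3.14, -0.006, -3.09]
contact_force: [5.8, -1.8, 9.8]
```

```bash
python3 -m creep '[[[0.6,-0.1,0.22,0.1,0.4,0,-1],[0.9,-0.1,0.25,0.1,0.4,0,-1],[1.2,-0.1,0.28,0.1,0.4,0,-1],[1.5,-0.1,0.305,0.1,0.4,0,-1]]]'|sed -n '1,4p'; python3 edge.py c7 >/dev/null
```

```text
time: 24.0
tool_pos: [0.4135, 0.2604, 0.0456]
tool_rot: [3.139, -0.003, -3.09]
contact_force: [6.0, -0.6, 12.0]
```

View pics/c7.png

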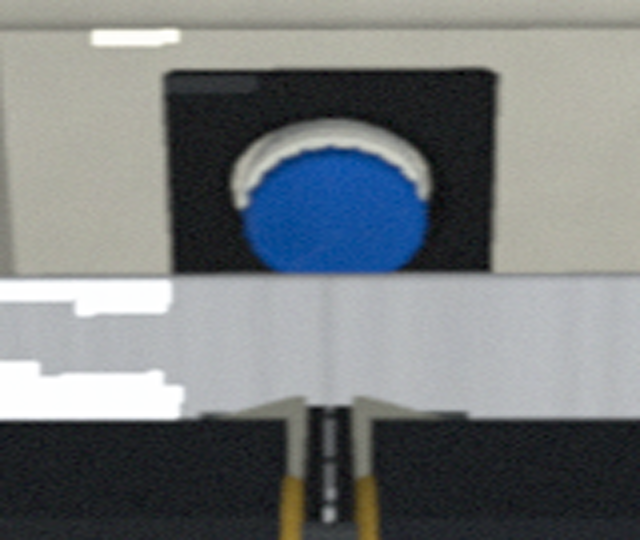

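```bash
python3 -m creep '[[[0.6,-0.08,0.205,0.1,0.4,0,-1],[0.9,-0.08,0.23,0.1,0.4,0,-1],[1.2,-0.08,0.255,0.1,0.4,0,-1],[1.5,-0.08,0.28,0.1,0.4,0,-1]]]'|sed -n '1,4p'
```

```text
time: 24.45
tool_pos: [0.4021, 0.2598, 0.0448]
tool_rot: [3.138, -0.001, -3.09]
contact_force: [4.6, -0.8, 10.5]
```

```bash
python3 -m creep '[[[0.6,-0.08,0.21,0.15,0.6,0,-1],[0.9,-0.08,0.235,0.15,0.6,0,-1],[1.2,-0.08,0.265,0.15,0.6,0,-1],[1.5,-0.08,0.29,0.15,0.6,0,-1]]]'|sed -n '1,4p'
```

```text
time: 24.85
tool_pos: [0.3913, 0.2592, 0.044]
tool_rot: [3.138, -0.002, -3.089]
contact_force: [6.0, -2.9, 12.7]
```

```bash
python3 -m creep '[[[0.6,-0.12,0.2,0.2,0.6,0,-1],[0.9,-0.12,0.22,0.2,0.6,0,-1],[1.2,-0.12,0.24,0.2,0.6,0,-1]]]'|sed -n '1,4p'; python3 edge.py c8 >/dev/null
```

```text
time: 25.15
tool_pos: [0.3836, 0.2587, 0.0435]
tool_rot: [3.139, -0.003, -3.089]
contact_force: [5.3, -0.3, 11.6]
```

View pics/c8.png

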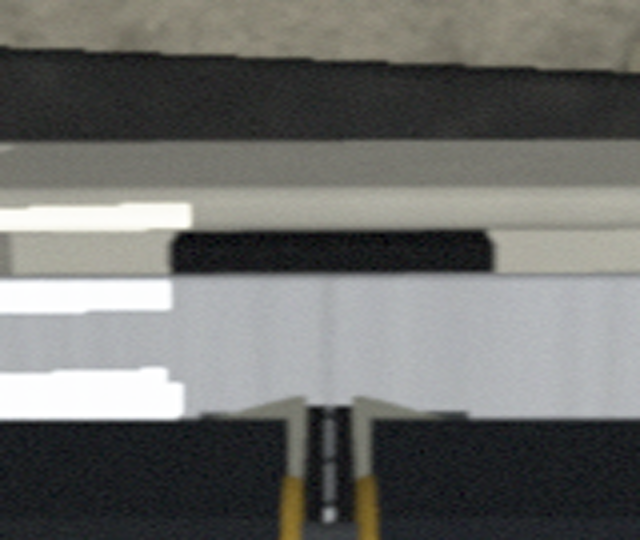

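```bash
python3 -m creep '[[[0.6,-0.1,0.2,0.2,0.6,0,-1],[0.9,-0.1,0.22,0.2,0.6,0,-1]]]'|sed -n '1,4p'; python3 -m creep '[[[0.5,-0.1,0.2,0.2,0.6,0,-1],[0.8,-0.1,0.22,0.2,0.6,0,-1]]]'|sed -n '1,4p'; python3 edge.py c9 >/dev/null
```

```text
time: 25.4
tool_pos: [0.3786, 0.2586, 0.0432]
tool_rot: [3.14, -0.005, -3.089]
contact_force: [7.7, 0.1, 11.4]
time: 25.6
tool_pos: [0.3755, 0.2587, 0.0431]
tool_rot: [3.14, -0.005, -3.089]
contact_force: [7.2, 0.6, 11.0]
```

View pics/c9.png

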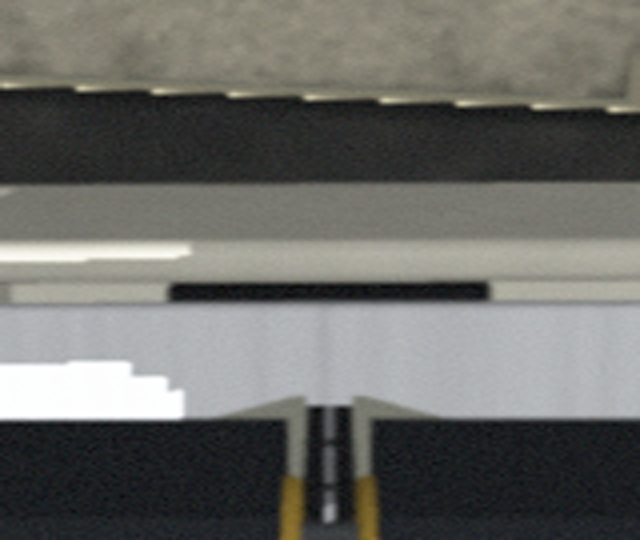

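Run:
```python
from h import *
p=np.load('we.npz')
o=np.array([.4371,.2614]);c,s=np.cos(.0558),np.sin(.0558)
for n,r,z in(("edge",250.3,.056),("edge",250.3,.062),("wall inner top",244,.05),("wall outer top",231,.05)):
    q=ray(p,(308,r),z)[:2]-o;print(n,z,(q@[c,s]).round(4))
```

```text
edge 0.056 -0.0853
edge 0.062 -0.087
wall inner top 0.05 -0.0866
wall outer top 0.05 -0.0928
```

```bash
python3 -m creep '[[[0.4,-0.05,0.21,0,0.4,0,-1],[0.7,-0.05,0.22,0,0.4,0,-1],[0.8,-0.05,0.22,0,0.4,0,-1]]]'|sed -n '1,4p'; python3 edge.py c10 >/dev/null
```

```text
time: 25.95
tool_pos: [0.3714, 0.2592, 0.0428]
tool_rot: [3.137, -0.002, -3.089]
contact_force: [7.4, -0.5, 9.8]
```

View pics/c10.png

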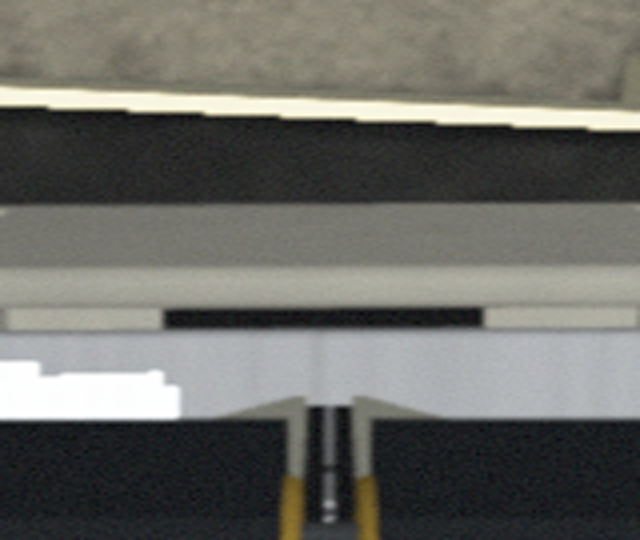

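```bash
python3 -m creep '[[[0.2,0,-1,0,0,0,-1],[0.2,0,-4,0,0,0,-1],[0.2,0,-8,0,0,0,-1],[0.2,0,-12,0,0,0,-1],[0.2,0,-12,0,0,0,-1],[0.2,0,-12,0,0,0,-1]]]'|sed -n '1,4p'
python3 - <<'E'
from h import *
p=robot.camera_params("wrist")
o=np.array([.4371,.2614]);c,s=np.cos(.0558),np.sin(.0558)
im=robot.read_camera("wrist")[:,:,::-1];cv2.imwrite('pics/f1.png',im[:, :]);np.savez('wf.npz',**p)
a=cv2.resize(im[130:310,220:420],(400,400));b=cv2.resize(robot.read_camera("scene")[130:290,210:370,::-1],(400,400))
cv2.imwrite('pics/f1c.png',np.hstack([a,b]))
E
```

```text
time: 26.6
tool_pos: [0.3695, 0.2586, 0.1633]
tool_rot: [3.136, -0.001, -3.089]
contact_force: [-0.5, -0.8, 0.9]
```

View pics/f1c.png

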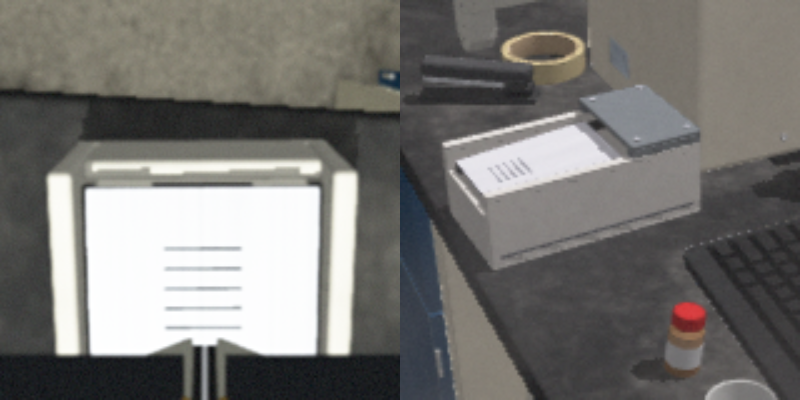

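Run:
```python
from h import *
p=np.load('wf.npz')
o=np.array([.4371,.2614]);c,s=np.cos(.0558),np.sin(.0558)
for n,r,z in(("edge",213.3,.056),("edge",213.3,.062),("wall in",208.8,.05)):
    q=ray(p,(320,r),z)[:2]-o;print(n,z,(q@[c,s]).round(4))
im=cv2.imread('pics/f1.png');cv2.imwrite('pics/f1d.png',cv2.resize(im[190:235,240:400],None,fx=5,fy=10,interpolation=cv2.INTER_CUBIC))
```

```text
edge 0.056 -0.0853
edge 0.062 -0.0864
wall in 0.05 -0.0876
```

View pics/f1d.png

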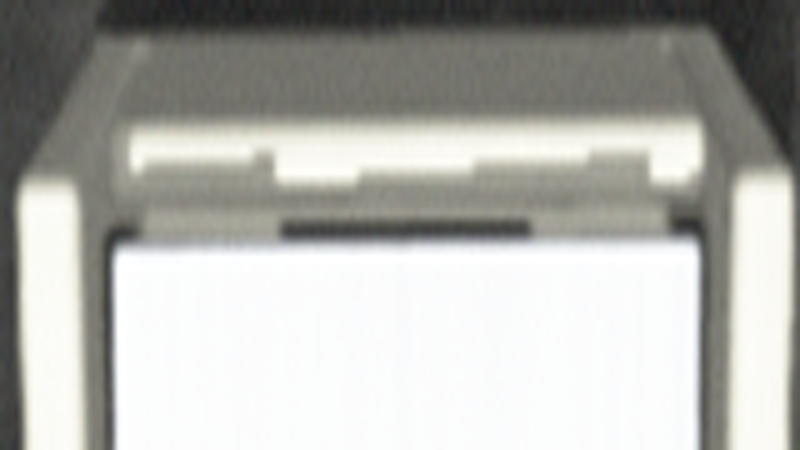

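Run:
```python
from h import *
print(robot.observe()['time'],robot.hand_in())
```

```text
the job is handed in; nothing more can be done
26.7 None
```

The short blue-capped vial is upright in the socket and released, and the box is shut over it. I handed the job in at 26.7 s, with the gripper clear above the box.

**Vial:** My first grasp closed on nothing, just above the cap. The images put the fingertips well above the height I had worked out from the stated tool offsets. I went lower and gripped the cap. I then corrected the position by eye over the socket before lowering and releasing. The picture afterwards showed the vial seated and upright.

**Cover:** I felt for the cover and touched it with the tool's reported height at 48.5 mm. I pressed with readings of about 7 to 12.7 N, all under 15 N; forces were read only at the end of each short move, so a brief peak in between could have gone unseen. The tips slipped on the first drags, so I raised the press and corrected the tool's tilt. After that the cover followed the tips to the front wall.

**Last checks:**
- **Stop:** At the end the tips slid about 7 mm over the stationary cover at 7.2–7.7 N, above the 6.5 N it needs to slide.
- **Position:** From the final picture the near edge is at x = -85 to -86.5 mm, depending on the cover's assumed height. Fully home is about -87 mm. I put the difference down to measuring error, but up to about 1.5 mm of gap can't be ruled out from the image alone.
- **Other items:** I never touched the tall vial or the small beaker. The tall vial was standing in the last picture, but the beaker was only partly in that view and I did not re-measure either one.

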